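# Balance a tub on the bench beam scale

## Robot

A 6-joint arm with a two-finger parallel gripper is mounted at the origin on the work surface. World frame = base frame: x ahead of the robot, y to its left, z up, the work surface at z = 0. Lengths are in m, angles in rad, forces in N, time in s.
With the tool pointing down it reaches from about 0.3 to 0.75 m from the base axis. Payload 8.5 kg.
Tool frame: the origin (TCP) lies at the very end of the fingers, on their centre line; the grasp point (between the pads) lies 19 mm behind it; z points along the fingers, y is the direction in which the jaws open and shut (so a half turn about z gives the same grasp; the last joint's range is limited). The gripper opens to 85 mm and grips with 20 to 120 N. Pads are 22 mm wide; open, the fingers measure 114 mm over their backs; the gripper's body (76 mm by 85 mm) begins 54 mm behind the grasp point. The pads swing forward as they close: fully open they stand 13 mm farther back than shut.
Start: joints at [1.067, 0.381, 1.297, -0, 1.464, -0.215], TCP at [0.157, 0.527, 0.195] pointing down, gripper open.
Joint ranges: [-3.11, 3.11], [-0.89, 2.33], [0.22, 2.48], [-1.42, 4.56], [0.17, 2.85], [-2.88, 2.88]. Speed limits (rad/s): [2.39, 2.39, 3.14, 3.14, 3.14, 3.14].

## Interface

Orientations are given as a 3x3 rotation matrix whose columns are the frame's x, y, z axes.
In Python, from plant import read_state, get_image, camera_info, finish_job, recognise, outline_of gives the robot as it stands.
- The arm moves only by the shell command python3 -m creep 'ROWS' [FORCE]. ROWS is JSON, a list of rows, each a list of 7 numbers: the shift along the tool's x, y, z in cm, then the turn, a rotation vector about the tool's x, y, z in rad, then the opening, from 0 (shut) to 1 (fully open). In form: [[x, y, z, ax, ay, az, gripper], ...]. A call has 1 to 12 rows; each row is the pose to reach, as a shift and turn from the pose commanded when the call began, along the tool's axes at that moment; what a row does not reach only later rows make up. A row lasts 1/12 s, in which the tool goes at most 41.7 mm and 7.16 degrees, less where a joint would pass 70% of its speed; a pose out of reach is approached as far as the arm can. A call with a gripper value outside its range is refused whole. The fingers move at their own pace and stop on an object; FORCE is the grip in N (left out, the last holds). Time passes only in rows, so rows that repeat a pose let the fingers close. It gives the time, the measured TCP pose, the force and the opening at its end, in the units of the state.
- read_state(): the state, without advancing time (a new reading comes with each control period).
- get_image(name): name is "scene" or "top" or "wrist"; returns (picture, depth): 420x560x3 uint8, blue, green, red; 420x560 float32, m along the optical axis (not along the pixel's ray), 0 where there is no reading.
- camera_info(name): a dict with "intrinsics" (3x3 intrinsics, pixels), "cam_to_world" (4x4, takes a point from camera to world coordinates); the wrist camera has in their place "mount" (4x4, takes a point from camera to tool coordinates, whose origin is the TCP and whose axes are the flange's). Camera axes: x right, y up, looking along -z (the intrinsics and any distortion apply to the point x, -y, -z); pixel columns grow to the right and rows downward; lengths in m; the calibration is good to about 2 mm. A picture is of the moment at which its call begins: read the wrist's pose just before it. camera_info takes no time and is no camera call.
- finish_job(): hands the job in, once; it reports no verdict.
Trained networks look in the newest picture that a camera, given by its name, has taken for a name from the list of things; names that differ only in an ending like _2 or _b are one class to them, and where a whole thing is asked for, a point or a joint stands for the part that bears it (a point fixed in the world has none). Each returns a list of dicts, best first, with "score" (0 to 1); they miss things now and then, are a little off and sometimes report something else, mostly with a low value. They report only what shows in the picture. A call takes as long as a camera call.
- recognise(thing, camera): "position" ([x, y, z] in m, in world coordinates, good to about 4 mm: the middle of the surface that is visible of it).
- outline_of(thing, camera): "region" (420x560 bool, what is visible of it).
The state is a dict: "t": time; "joints": joint angles; "qd": joint speeds; "joint_torque": joint torques, N m; "position": TCP position; "eef_rot": TCP orientation; "wrist_force": force on the tool from outside, world axes, zero at the start; "wrist_torque": the same for the moment, N m; "width": finger opening in m.
Only numpy, scipy, OpenCV 4.12 (cv2) and the standard library are available. Lean on these libraries where they do the work, as an engineer would, in place of code of your own. Each camera call takes 0.05 s, during which the arm holds its last target.

## Task

Weigh the tub that stands on the kitchen's beam scale: slide the larger slotted weight sideways through its slot onto the rod of the hanger at the beam's end, with the rod at the closed end of the slot and the weight lying flat on the hanger's plate, and set it down gently, not dropped. Then move the poise out along the beam until the beam floats level and still, and let go. Leave the tub, the smaller weight, the stacked cups and the boxes where they are.

Things in the scene. Friction and masses are not known exactly. Their poses are not given: they have to be found in the camera images.
- large_weight: larger slotted weight: dark iron disc 90 mm across, 12 mm thick, 0.5 kg, flat on the table. Origin: disc axis, underside; z up. A slot 14 mm wide, flared at its mouth, runs from the axis through the rim towards its own +x; its closed end is 5 mm behind the axis. A grip fin stands up on the -x side
- large_weight_grip (a point): where to hold the larger weight: in its fin, 38 mm above the disc's underside, 28 mm from its axis towards -x; same axes. The fin is 12 mm thick (y), 26 mm long (x) and reaches from the disc's top (12 mm) to 50 mm above the underside. Its broad faces look to +y and -y: fingers close along y and may lean in the x-z plane
- small_weight_grip (a point): the smaller slotted weight, not needed: same shape, disc 66 mm across and 12 mm thick, 0.2 kg, fin up to 42 mm; the point is in the fin, 34 mm above the underside, 16 mm from the disc's axis. Which weight lies left or right varies
- hanger: hanger at the beam's outer end: upright rod 8 mm thick, 149 mm long up to a stirrup 26 mm wide under the beam; plate 64 mm across at its foot. Origin: rod axis, plate top; z up the rod, -y outward along the beam. It swings only in the beam's plane. Put the weight on from the -x side, slot to +x. An upright hand strikes the rod: lean it back 25 to 40 degrees, fingers pointing down and to +x
- poise_grip (a point): middle of the grip block (24 mm along x, 26 mm along the beam, top 14 mm higher) on the poise, a 0.25 kg steel weight sliding on the beam's bar. The bar is 250 mm above the table when level, the point 30 mm above the bar's centre line; 10 mm below the point the poise widens to a saddle 29 by 34 mm. -y points outward along the beam, x across it
- beam (a joint): tilt of the beam about its pivot on the pillar, rad: 0 level, positive with the hanger end up, stops at -0.1 and 0.1. Starts at the upper stop: the tub outweighs. Sprung and damped; settles within about 1.5 s when let free. The hanger hangs 220 mm from the beam's pivot, its plate 75 mm above the table at level, about 97 mm at the start
- poise (a joint): travel of the poise outward along the beam, m: 0 at the pillar end (50 mm from the beam's pivot), 0.14 at the outer stop; about 1 N moves it, it stays where left. Outward lowers the hanger end: 10 mm of travel tilts the beam by 0.015 rad while it is off its stops. With the larger weight hung, level lies between 0.03 and 0.12, depending on the tub
- tub_center (a point): centre of the closed white tub, 150 mm across and 108 mm tall, about 2.5 kg (exact mass unknown), loose on the scale's platform on the other (+y) side of the pillar; leave it there
- cups_center (a point): centre of a stack of three lidded paper cups, 98 mm across, 174 mm tall; leave it
- boxes_center (a point): centre of two stacked white take-away boxes, 235 mm square, 134 mm tall; leave them

How it is judged:
On the way:
1. the larger weight lies on the hanger's plate with the rod at the closed end of its slot (x of large_weight in the frame of hanger between -0.008 and 0.008 m and y of large_weight in the frame of hanger between -0.008 and 0.008 m and z of large_weight in the frame of hanger between -0.004 and 0.004 m), for 0.3 s.
At the end, for the whole second after the job is handed in: The larger weight lies on the hanger's plate: its axis within 8 mm of the rod both ways, its underside within 4 mm of the plate; the beam is within 0.015 rad of level and slower than 0.03 rad/s; all is let go (all of step 1 and value of joint beam between -0.015 and 0.015 rad and velocity of joint beam between -0.03 and 0.03 rad/s); the robot touches nothing.
It fails at once if the tub was shifted more than 20 mm or tipped (distance of tub_center from where it was at the start of the episode above 0.02 m or angle between tub_center's own z axis and vertical above 0.2 rad).
It fails at once if the smaller weight, the cups or the boxes were shifted more than 30 mm (distance of any of small_weight_grip, cups_center, boxes_center from where it was at the start of the episode above 0.03 m).
It fails at once if the weight was dropped or rammed onto the hanger (faster than 0.25 m/s once it is over the plate) (horizontal distance between large_weight and hanger below 0.03 m and linear speed of large_weight above 0.25 m/s).
It also fails if it takes over 67 s, if anything falls off the work surface, if the arm or the gripper's body presses on something with over 40 N, if the wrist force passes 120 N, or if a joint passes its speed limit or range.

## Working session

There is one attempt and no reset: what is moved stays moved. The work goes in short steps, Python scripts to look and compute and a shell command to move; the robot and the scene stay as the last step left them, time stands still between calls to the robot, and variables do not carry over. Pictures are saved under pics/ and viewed, and the job is handed in when it is done.

```bash
ls; mkdir -p pics
python3 - <<'E'
from plant import *
import cv2, numpy as np
s=read_state(); print({k:np.round(v,3).tolist() for k,v in s.items()})
for n in ("scene","top","wrist"):
    im,d=get_image(n); cv2.imwrite(f"pics/{n}0.png",im)
    c=camera_info(n); print(n,{k:np.round(v,3).tolist() if not isinstance(v,(str,dict)) else v for k,v in c.items()})
print(read_state()['t'])
E
```

```text
pics
{'t': 0.0, 'joints': [1.067, 0.381, 1.298, 0.0, 1.464, -0.215], 'qd': [-0.001, 0.0, -0.002, 0.001, 0.0, -0.0], 'joint_torque': [-0.001, -44.847, -23.128, -0.0, 0.005, -0.0], 'position': [0.156, 0.527, 0.194], 'eef_rot': [[-0.959, 0.285, -0.001], [0.285, 0.959, -0.001], [0.0, -0.001, -1.0]], 'wrist_force': [0.894, 0.513, -0.098], 'wrist_torque': [0.019, 0.015, 0.061], 'width': 0.085}
scene {'intrinsics': [[457.99, 0.0, 274.341], [0.0, 457.99, 202.225], [0.0, 0.0, 1.0]], 'cam_to_world': [[-0.022, -0.802, 0.597, 1.202], [1.0, -0.02, 0.01, 0.034], [0.004, 0.597, 0.802, 1.106], [0.0, 0.0, 0.0, 1.0]]}
top {'intrinsics': [[482.338, 0.0, 278.841], [0.0, 482.338, 211.174], [0.0, 0.0, 1.0]], 'cam_to_world': [[-0.016, 0.998, -0.062, 0.437], [-1.0, -0.016, -0.007, 0.03], [-0.008, 0.062, 0.998, 1.703], [0.0, 0.0, 0.0, 1.0]]}
wrist {'intrinsics': [[339.481, 0.0, 277.826], [0.0, 339.481, 215.76], [0.0, 0.0, 1.0]], 'mount': [[0.001, 0.948, 0.32, 0.083], [1.0, -0.001, -0.0, -0.0], [-0.0, 0.32, -0.948, -0.179], [0.0, 0.0, 0.0, 1.0]]}
0.15
```

View pics/scene0.png

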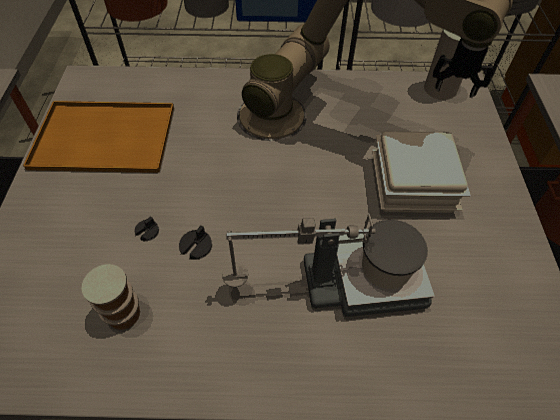

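View pics/top0.png

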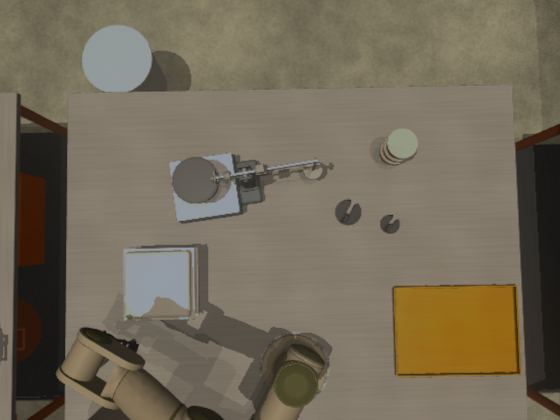

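View pics/wrist0.png

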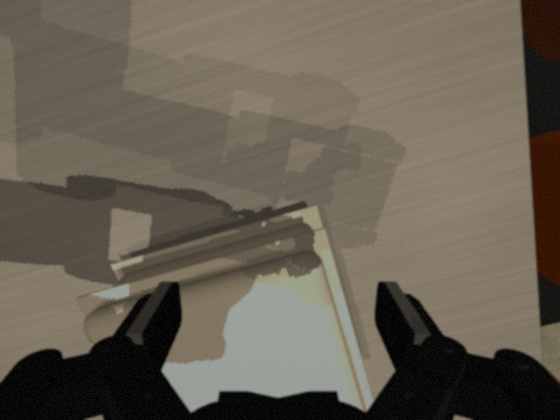

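The scene view shows the beam from the pillar (325,235) to its end (230,235), with the hanger plate at (233,275). The large weight is at (195,242), the small one at (147,229), and the cups are at (112,298). The top view agrees: large weight at (348,212), small at (390,224). Next I'll locate them with the networks and depth.

```bash
cat > h.py <<'E'
from plant import *
import cv2, numpy as np
def T(n,s=None):
    c=camera_info(n)
    if n!="wrist": return np.array(c["cam_to_world"]),np.array(c["intrinsics"])
    M=np.eye(4); M[:3,:3]=s["eef_rot"]; M[:3,3]=s["position"]
    return M@np.array(c["mount"]),np.array(c["intrinsics"])
def cloud(d,TK):
    Tm,K=TK; v,u=np.mgrid[0:d.shape[0],0:d.shape[1]]
    x=(u-K[0,2])/K[0,0]*d; y=-(v-K[1,2])/K[1,1]*d
    return np.stack([x,y,-d],-1)@Tm[:3,:3].T+Tm[:3,3]
def proj(P,TK):
    Tm,K=TK; p=(np.asarray(P)-Tm[:3,3])@Tm[:3,:3]
    return np.stack([K[0,0]*p[...,0]/-p[...,2]+K[0,2], K[1,1]*-p[...,1]/-p[...,2]+K[1,2]],-1)
def ray(u,v,TK,z):
    Tm,K=TK; r=Tm[:3,:3]@np.array([(u-K[0,2])/K[0,0],-(v-K[1,2])/K[1,1],-1]); t=(z-Tm[2,3])/r[2]; return Tm[:3,3]+t*r
E
python3 - <<'E'
from h import *
for n in ("scene","top"):
    im,d=get_image(n); np.savez(f"{n}0.npz",im=im,d=d)
    C=cloud(d,T(n))
    for th in ("large_weight","small_weight_grip","hanger","poise_grip","beam","tub_center","cups_center","boxes_center"):
        r=recognise(th,n)[:2]; o=outline_of(th,n)[:1]
        print(n,th,[(np.round(q["position"],3).tolist(),round(q["score"],2)) for q in r])
        if o:
            m=o[0]["region"]; np.save(f"m_{n}_{th}.npy",m); P=C[m&(d>0)]; print("   ",m.sum(),round(o[0]["score"],2),np.round(np.percentile(P,[3,50,97],axis=0),3).tolist())
print(read_state()['t'])
E
```

```text
scene large_weight [([0.536, -0.194, 0.01], 0.68)]
    782 0.67 [[0.501, -0.236, -0.001], [0.537, -0.193, 0.012], [0.579, -0.157, 0.047]]
scene small_weight_grip [([0.492, -0.334, 0.012], 0.92), ([0.664, 0.096, 0.277], 0.44)]
    395 0.81 [[0.471, -0.371, 0.0], [0.493, -0.335, 0.012], [0.524, -0.313, 0.042]]
scene hanger [([0.678, -0.07, 0.096], 0.87)]
    575 0.84 [[0.648, -0.099, 0.093], [0.679, -0.07, 0.098], [0.704, -0.045, 0.251]]
scene poise_grip [([0.665, 0.098, 0.278], 0.6)]
    418 0.7 [[0.485, 0.078, 0.003], [0.664, 0.094, 0.276], [0.67, 0.111, 0.301]]
scene beam [([0.666, 0.03, 0.258], 0.94)]
    1823 0.59 [[0.58, -0.094, 0.002], [0.666, 0.016, 0.257], [0.698, 0.209, 0.299]]
scene tub_center [([0.659, 0.3, 0.186], 0.66)]
    3441 0.73 [[0.577, 0.243, 0.096], [0.658, 0.302, 0.188], [0.705, 0.369, 0.192]]
scene cups_center [([0.761, -0.342, 0.175], 0.64)]
    2620 0.93 [[0.706, -0.394, 0.016], [0.762, -0.341, 0.171], [0.79, -0.31, 0.177]]
scene boxes_center [([0.361, 0.431, 0.131], 0.78)]
    6855 0.79 [[0.213, 0.331, 0.02], [0.359, 0.43, 0.131], [0.421, 0.544, 0.137]]
top l
[... 296 characters left out ...]
069, 0.099], 0.73)]
    223 0.7 [[0.648, -0.099, 0.09], [0.669, -0.072, 0.098], [0.691, -0.047, 0.201]]
top poise_grip [([0.648, 0.096, 0.297], 0.67)]
    110 0.42 [[0.636, 0.079, 0.256], [0.646, 0.093, 0.296], [0.66, 0.108, 0.302]]
top beam [([0.659, 0.031, 0.258], 0.94)]
    643 0.68 [[0.629, -0.096, 0.088], [0.658, -0.007, 0.254], [0.691, 0.223, 0.3]]
top tub_center []
    1712 0.84 [[0.569, 0.246, 0.178], [0.63, 0.307, 0.188], [0.698, 0.371, 0.194]]
top cups_center [([0.731, -0.345, 0.176], 0.76)]
    1031 0.65 [[0.698, -0.397, 0.052], [0.735, -0.346, 0.172], [0.782, -0.311, 0.18]]
top boxes_center []
    5402 0.59 [[0.193, 0.328, 0.038], [0.304, 0.429, 0.132], [0.413, 0.545, 0.14]]
1.85
```

Run:
```python
from h import *
a=np.load("scene0.npz");b=np.load("top0.npz")
ca=cv2.resize(a["im"][205:265,165:240],None,fx=5,fy=5,interpolation=cv2.INTER_CUBIC)
cb=cv2.resize(b["im"][185:245,325:400],None,fx=5,fy=5,interpolation=cv2.INTER_CUBIC)
cv2.imwrite("pics/crop1.png",np.hstack([ca,cb]))
TK=T("top");TS=T("scene")
for n,q,K in (("scene",a,TS),("top",b,TK)):
    C=cloud(q["d"],K); im=q["im"]
    # disc: z 8..17mm & near
    m=(abs(C[...,2]-0.012)<0.005)&(np.hypot(C[...,0]-.536,C[...,1]+.197)<.06)&(im.max(2)<90)
    f=(C[...,2]>0.03)&(np.hypot(C[...,0]-.536,C[...,1]+.197)<.06)
    P=C[m];F=C[f]
    (cx,cy),r=cv2.minEnclosingCircle(P[:,:2].astype(np.float32)); 
    print(n,m.sum(),"disc",cx,cy,r,"fin",f.sum(),F.mean(0), "ext",F.min(0),F.max(0))
    print("fin ang",np.degrees(np.arctan2(*(F.mean(0)[:2]-[cx,cy])[::-1])), cv2.fitLine(F[:,:2].astype(np.float32),2,0,.01,.01).ravel())
    # beam: z>0.235 
    B=C[(C[...,2]>0.24)&(C[...,2]<0.28)&(C[...,0]>.6)&(C[...,1]<0.06)&(C[...,1]>-.12)]
    print("beam line",cv2.fitLine(B.astype(np.float32),2,0,.01,.01).ravel(),B.min(0),B.max(0))
    H=C[(C[...,2]>0.085)&(C[...,2]<0.11)&(abs(C[...,0]-.675)<.05)&(abs(C[...,1]+.07)<.05)]
    print("plate",cv2.minEnclosingCircle(H[:,:2].astype(np.float32)),H[:,2].mean(),H.mean(0))
```

```text
scene 575 disc 0.5365229845046997 -0.19751043617725372 0.04627929627895355 fin 64 [ 0.51597634 -0.1831612   0.04405789] ext [ 0.50155708 -0.19405978  0.03127358] [ 0.52685061 -0.1728458   0.05327205]
fin ang 145.07055579534574 [ 0.8533802  -0.521289    0.51597637 -0.1831612 ]
beam line [-0.15245889  0.9860286  -0.06711101  0.6700707  -0.00944543  0.26888022] [ 0.6558721  -0.078937    0.24363817] [0.69096945 0.05987077 0.27994515]
plate ((0.6760137677192688, -0.07160688191652298), 0.032660651952028275) 0.09771243115491048 [ 0.67853141 -0.0705595   0.09771243]
top 320 disc 0.5343714356422424 -0.1999005526304245 0.044686317443847656 fin 31 [ 0.50986326 -0.18422497  0.04757071] ext [ 0.49821831 -0.19615479  0.03219447] [ 0.52255564 -0.17628737  0.05938819]
fin ang 147.39676768877138 [ 0.87281114 -0.48805806  0.50986326 -0.18422496]
beam line [-0.13931747  0.98842704 -0.060022    0.6647646  -0.01029768  0.2714006 ] [ 0.65277855 -0.07991667  0.2532147 ] [0.68565284 0.0586495  0.27988135]
plate ((0.6735515594482422, -0.07235723733901978), 0.031795382499694824) 0.09724900892615672 [ 0.66899368 -0.07177683  0.09724901]
```

View pics/crop1.png

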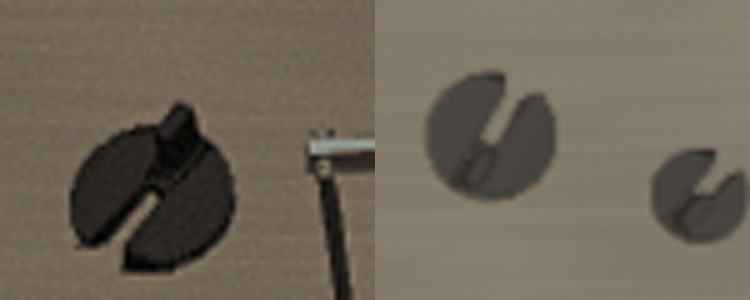

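```bash
cat >> h.py <<'E'
from scipy.spatial.transform import Rotation as R
def pose(yaw,lean):  # tool with y=+y_yaw, z leaning toward +x_yaw
    c,s=np.cos(lean),np.sin(lean)
    A=np.array([[-c,0,s],[0,1,0],[-s,0,-c]]).T  # rows are axes x,y,z
    A=np.column_stack([[-c,0,-s],[0,1,0],[s,0,-c]])
    return R.from_euler('z',yaw).as_matrix()@A
def delta(p,Rt,s=None):
    s=s or read_state(); R0=np.array(s["eef_rot"]); 
    d=R0.T@(np.array(p)-s["position"])*100; r=R.from_matrix(R0.T@Rt).as_rotvec()
    print("shift cm",np.round(d,2).tolist(),"rot",np.round(r,3).tolist(),"deg",round(np.degrees(np.linalg.norm(r)),1)); return d,r
E
python3 - <<'E'
from h import *
Rt=pose(np.radians(-31),np.radians(30)); print(np.linalg.det(Rt),Rt.round(2).tolist())
g=np.array([.5115,-.184,.038]); t=g+Rt[:,2]*(.019-.15); print(t)
delta(t,Rt); s=read_state(); delta(np.array(s["position"])+[0.05,-0.1,.1],np.array(s["eef_rot"]))
E
```

```text
0.9999999999999999 [[-0.74, 0.52, 0.43], [0.45, 0.86, -0.26], [-0.5, 0.0, -0.87]]
[ 0.45535554 -0.15026501  0.15144933]
shift cm [-47.93, -56.44, 4.35] rot [0.066, -0.521, 0.247] deg 33.2
shift cm [-7.64, -8.16, -10.0] rot [0.0, 0.0, 0.0] deg 0.0
```

```bash
python3 -m creep '[[0,0,-4,0,0,0,1],[0,0,-8,0,0,0,1],[-2.6,-3,-10,0,0,0,1],[-5.3,-6.2,-10,0,0,0,1],[-8,-9.4,-10,0,0,0,1],[-10.7,-12.6,-10,0,0,0,1],[-13.4,-15.8,-10,0,0,0,1],[-16.1,-19,-10,0,0,0,1],[-18.8,-22.2,-10,0,0,0,1],[-21.5,-25.4,-10,0,0,0,1],[-24.2,-28.6,-10,0,0,0,1],[-26,-31,-10,0,0,0,1]]'
python3 - <<'E'
from h import *
Rt=pose(np.radians(-31),np.radians(30))
g=np.array([.5115,-.184,.038]); t=g+Rt[:,2]*(.019-.15)
delta(t,Rt); s=read_state();print(s["position"],s["joints"],s["t"])
E
```

```text
t: 2.85
position: [0.3181, 0.1537, 0.2951]
eef_rot: [[-0.958, 0.285, 0.001], [0.285, 0.958, -0.0], [-0.001, 0.0, -1.0]]
wrist_force: [1.0, 0.5, 0.4]
width: 0.0857
shift cm [-21.82, -25.21, 14.39] rot [0.066, -0.52, 0.246] deg 33.2
[0.31805147 0.15371019 0.29512959] [ 1.11381729e-01 -4.53790445e-02  1.54451198e+00 -3.21318874e-04
  1.64158902e+00 -1.16991970e+00] 2.85
```

```bash
python3 -m creep '[[-3,-3,2,0.01,-0.06,0.03,1],[-6,-6.5,4,0.02,-0.12,0.06,1],[-9,-10,6,0.025,-0.18,0.08,1],[-12,-13.5,8,0.03,-0.24,0.11,1],[-15,-17,10,0.04,-0.3,0.14,1],[-18,-20.5,12,0.045,-0.36,0.17,1],[-20.5,-23.5,13.5,0.05,-0.42,0.2,1],[-21.8,-25.2,14.4,0.06,-0.48,0.23,1],[-21.8,-25.2,14.4,0.066,-0.52,0.246,1],[-21.8,-25.2,14.4,0.066,-0.52,0.246,1],[-21.8,-25.2,14.4,0.066,-0.52,0.246,1]]'
python3 - <<'E'
from h import *
s=read_state();print(s["position"],s["joints"],s["t"])
im,d=get_image("wrist"); cv2.imwrite("pics/w1.png",im); np.savez("w1.npz",im=im,d=d)
K=T("wrist",s); C=cloud(d,K)
print(recognise("large_weight_grip","wrist")[:2])
near=np.hypot(C[...,0]-.536,C[...,1]+.198)<.06
m=near&(abs(C[...,2]-.012)<.005)&(im.max(2)<100); f=near&(C[...,2]>.02)
print("disc",m.sum(),cv2.minEnclosingCircle(C[m][:,:2].astype(np.float32)),np.median(C[m][:,2]))
F=C[f]; print("fin",f.sum(),F.mean(0),np.percentile(F,[2,98],axis=0)); top=F[F[:,2]>.044]; print(len(top),top.mean(0),cv2.minAreaRect(top[:,:2].astype(np.float32)))
E
```

```text
t: 3.77
position: [0.4543, -0.1482, 0.1502]
eef_rot: [[-0.743, 0.516, 0.426], [0.448, 0.856, -0.257], [-0.497, 0.0, -0.868]]
wrist_force: [0.1, -0.1, 0.0]
width: 0.0851
[ 0.45428524 -0.14823359  0.15016623] [-0.57367209  0.10786428  1.96423928  0.02962075  0.54954487 -1.62303357] 3.7667
[{'position': [0.5205, -0.187, 0.0126], 'score': 0.64}]
disc 3525 ((0.5342880487442017, -0.19806039333343506), 0.04566638544201851) 0.01173397918215835
fin 504 [ 0.50395737 -0.18117032  0.04120104] [[ 0.49720064 -0.19199849  0.02098747]
 [ 0.51931267 -0.17448066  0.05048231]]
274 [ 0.50760427 -0.18327667  0.04881138] ((0.5091958045959473, -0.18449509143829346), (0.01127717550843954, 0.02545597031712532), 59.29411315917969)
```

View pics/w1.png

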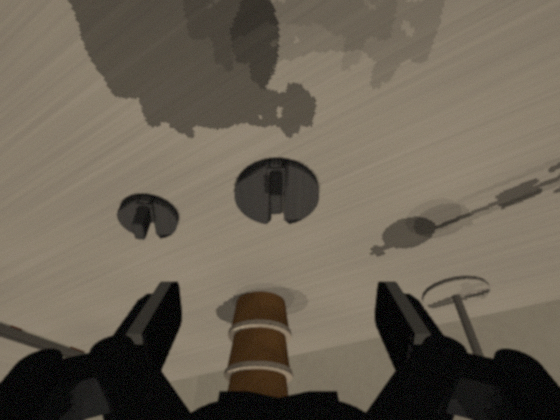

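The wrist view shows the large weight at (277,190), its fin at (275,183), and the slot pointing away from the hand. The hanger plate is at (455,290). The fin centre and yaw (-30.7°) agree with the other two cameras to about 2 mm, so I'll approach.

Run:
```python
from h import *
Rt=pose(np.radians(-30.7),np.radians(30))
g=np.array([.510,-.1843,.038]); t=g+Rt[:,2]*(.019)
delta(t,Rt)
```

```text
shift cm [-0.09, -0.34, 15.05] rot [-0.002, -0.001, -0.004] deg 0.2
```

```bash
python3 -m creep '[[0,-0.3,2.5,0,0,0,0.6],[-0.1,-0.34,5,0,0,0,0.6],[-0.1,-0.34,7.5,0,0,0,0.6],[-0.1,-0.34,10,0,0,0,0.6],[-0.1,-0.34,12,0,0,0,0.6],[-0.1,-0.34,13.5,0,0,0,0.6],[-0.1,-0.34,14.5,0,0,0,0.6],[-0.1,-0.34,15,0,0,0,0.6],[-0.1,-0.34,15,0,0,0,0.6]]' 60
python3 - <<'E'
from h import *
s=read_state(); im,d=get_image("wrist"); cv2.imwrite("pics/w2.png",im)
Rt=pose(np.radians(-30.7),np.radians(30))
g=np.array([.510,-.1843,.038]); t=g+Rt[:,2]*(.019)
delta(t,Rt)
E
```

```text
t: 4.62
position: [0.5184, -0.1891, 0.0215]
eef_rot: [[-0.743, 0.514, 0.428], [0.445, 0.858, -0.257], [-0.499, -0.0, -0.866]]
wrist_force: [0.0, -0.3, 0.8]
width: 0.0512
shift cm [0.02, -0.01, 0.04] rot [-0.002, -0.0, -0.003] deg 0.2
```

View pics/w2.png

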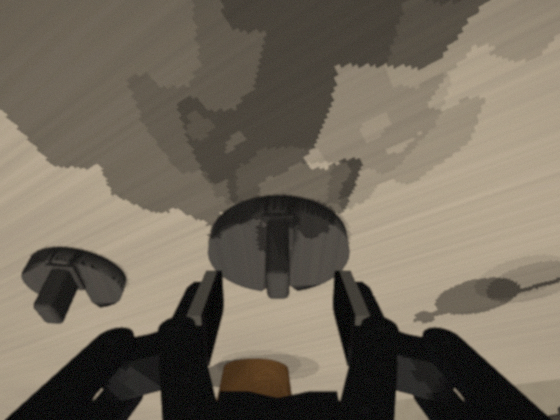

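The fin (278,260) sits centred between the fingers (220 and 338). Closing on it now.

```bash
python3 -m creep '[[0,0,0,0,0,0,0],[0,0,0,0,0,0,0],[0,0,0,0,0,0,0],[0,0,0,0,0,0,0],[0,0,0,0,0,0,0],[0,0,0,0,0,0,0],[0,0,0,0,0,0,0],[0,0,0,0,0,0,0]]' 80
python3 -m creep '[[-0.25,0,-0.45,0,0,0,0],[-0.5,0,-0.87,0,0,0,0],[-1,0,-1.74,0,0,0,0],[-1.5,0,-2.6,0,0,0,0],[-2,0,-3.46,0,0,0,0],[-2.5,0,-4.33,0,0,0,0],[-2.5,0,-4.33,0,0,0,0],[-2.5,0,-4.33,0,0,0,0]]' 80
python3 - <<'E'
from h import *
s=read_state(); im,d=get_image("wrist"); cv2.imwrite("pics/w3.png",im); np.savez("w3.npz",im=im,d=d)
C=cloud(d,T("wrist",s)); print(s["wrist_force"],s["position"])
o=outline_of("large_weight","wrist"); 
if o:
    m=o[0]["region"]; print(m.sum(),o[0]["score"]); np.save("m3.npy",m)
E
```

```text
t: 5.33
position: [0.518, -0.1896, 0.0215]
eef_rot: [[-0.743, 0.515, 0.428], [0.446, 0.857, -0.257], [-0.499, -0.0, -0.866]]
wrist_force: [-0.8, 0.1, 0.2]
width: 0.0
t: 6.0
position: [0.5182, -0.1897, 0.0721]
eef_rot: [[-0.742, 0.515, 0.429], [0.445, 0.857, -0.258], [-0.501, -0.0, -0.866]]
wrist_force: [0.2, 1.0, 0.3]
width: -0.0001
[0.24290726 1.02849353 0.25807164] [ 0.51817296 -0.18968975  0.07208704]
9288 0.88
```

View pics/w3.png

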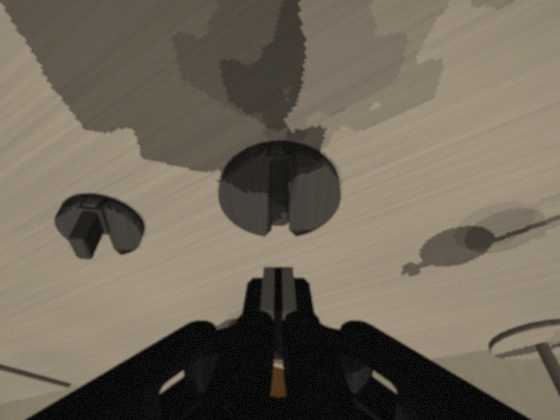

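The grip missed: the jaws shut fully (width 0) and the weight stayed where it was. I'll check in depth where the fingertips really are against the TCP.

Run:
```python
from h import *
q=np.load("w3.npz"); d=q["d"]; s=read_state()
c=camera_info("wrist"); Kt=(np.array(c["mount"]),np.array(c["intrinsics"]))
Pt=cloud(d,Kt)
for v in (264,268,272,280,290,300,310): print(v,[ (u,(1000*Pt[v,u]).round(0).tolist()) for u in (274,286)])
print("proj TCP",proj([0,0,0.],Kt))
C=cloud(d,T("wrist",s)); im=q["im"]
near=np.hypot(C[...,0]-.536,C[...,1]+.198)<.06
m=near&(abs(C[...,2]-.012)<.005)&(im.max(2)<100); f=near&(C[...,2]>.02)
print("disc",m.sum(),cv2.minEnclosingCircle(C[m][:,:2].astype(np.float32)),np.median(C[m][:,2]))
F=C[f];print(np.percentile(F,[2,50,98],axis=0))
for v in range(145,235,8): print(v,C[v,278].round(3))
print(camera_info("wrist"))
```

```text
264 [(274, [-69.0, -4.0, 123.0]), (286, [-70.0, 8.0, 124.0])]
268 [(274, [12.0, -2.0, -42.0]), (286, [12.0, 4.0, -42.0])]
272 [(274, [12.0, -2.0, -46.0]), (286, [12.0, 3.0, -46.0])]
280 [(274, [12.0, -2.0, -53.0]), (286, [12.0, 3.0, -52.0])]
290 [(274, [12.0, -2.0, -60.0]), (286, [12.0, 3.0, -61.0])]
300 [(274, [12.0, -2.0, -68.0]), (286, [12.0, 3.0, -68.0])]
310 [(274, [12.0, -2.0, -74.0]), (286, [12.0, 3.0, -74.0])]
proj TCP [277.98595236 252.57730733]
disc 7146 ((0.5340436100959778, -0.1976919025182724), 0.0456402488052845) 0.010721203703632595
[[ 0.48045082 -0.18956836  0.02353852]
 [ 0.49104043 -0.17473959  0.10917245]
 [ 0.51699397 -0.16068533  0.15199681]]
145 [ 0.495 -0.176  0.005]
153 [ 0.496 -0.176  0.011]
161 [ 0.499 -0.178  0.016]
169 [ 0.498 -0.178  0.024]
177 [ 0.499 -0.178  0.031]
185 [ 0.498 -0.178  0.038]
193 [ 0.499 -0.178  0.044]
201 [ 0.501 -0.179  0.049]
209 [ 0.507 -0.183  0.048]
217 [ 0.513 -0.186  0.049]
225 [ 0.52  -0.191  0.048]
233 [ 0.581 -0.227 -0.002]
{'intrinsics': array([[339.48072606,   0.        , 277.82589849],
       [  0.        , 339.48072606, 215.75995284],
       [  0.        ,   0.        ,   1.        ]]), 'mount': array([[ 4.54044791e-04,  9.47541856e-01,  3.19631389e-01,
         8.29445355e-02],
       [ 9.99999655e-01, -2.07918984e-04, -8.04153483e-04,
        -2.54918536e-04],
       [-6.95511651e-04,  3.19631644e-01, -9.47541624e-01,
        -1.79259493e-01],
       [ 0.00000000e+00,  0.00000000e+00,  0.00000000e+00,
         1.00000000e+00]])}
```

Run:
```python
from h import *
s=read_state()
for n in ("scene","top"):
    im,d=get_image(n); K=T(n); C=cloud(d,K); np.savez(n+"1.npz",im=im,d=d)
    p=proj(s["position"],K); R0=np.array(s["eef_rot"]); p2=proj(s["position"]-.042*R0[:,2],K); p3=proj(s["position"]-.15*R0[:,2],K); print(n,p,p2,p3)
    u,v=p.astype(int); x0,y0=max(u-60,0),max(v-60,0)
    cr=im[y0:y0+100,x0:x0+120].copy(); cr=cv2.resize(cr,None,fx=5,fy=5,interpolation=cv2.INTER_CUBIC)
    for q,col in ((p,(0,0,255)),(p2,(0,255,0))): cv2.circle(cr,tuple(((q-[x0,y0])*5+2).astype(int)),4,col,-1)
    cv2.imwrite(f"pics/tip_{n}.png",cr)
```

```text
scene [195.96782886 225.88419409] [199.01910296 212.78888288] [207.30901188 177.21065112]
top [347.15575298 215.96140736] [345.49104259 220.86662018] [340.82919075 234.60316894]
```

View pics/tip_scene.png

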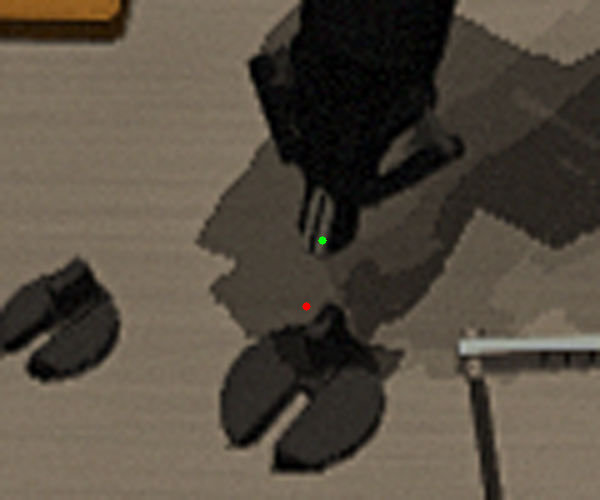

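Both cameras agree that the real fingertips end about 41 mm short of the reported TCP: the green mark is 42 mm back along tool z, and the red one is the reported TCP. From here on I'll put the grasp point 60 mm behind the reported TCP.

```bash
echo 'GP=0.060' >> h.py
python3 - <<'E'
from h import *
Rt=pose(np.radians(-30.7),np.radians(30))
g=np.array([.510,-.1843,.038]); t=g+Rt[:,2]*GP
delta(t-Rt[:,2]*.06,Rt);delta(t,Rt)
E
```

```text
shift cm [2.44, 0.04, 2.39] rot [-0.003, -0.002, -0.004] deg 0.3
shift cm [2.43, 0.06, 8.39] rot [-0.003, -0.002, -0.004] deg 0.3
```

```bash
python3 -m creep '[[0.6,0,0.6,0,0,0,0.6],[1.2,0,1.2,0,0,0,0.6],[1.8,0,1.8,0,0,0,0.6],[2.4,0.05,2.4,0,0,0,0.6],[2.4,0.05,4,0,0,0,0.6],[2.4,0.05,5.5,0,0,0,0.6],[2.4,0.05,7,0,0,0,0.6],[2.4,0.05,7.8,0,0,0,0.6],[2.4,0.05,8.2,0,0,0,0.6],[2.4,0.05,8.4,0,0,0,0.6],[2.4,0.05,8.4,0,0,0,0.6]]' 60
python3 - <<'E'
from h import *
s=read_state(); im,d=get_image("wrist"); cv2.imwrite("pics/w4.png",im)
Rt=pose(np.radians(-30.7),np.radians(30))
g=np.array([.510,-.1843,.038]); t=g+Rt[:,2]*GP
delta(t,Rt)
E
```

```text
t: 7.12
position: [0.5408, -0.2016, -0.0051]
eef_rot: [[-0.749, 0.515, 0.418], [0.449, 0.857, -0.251], [-0.487, 0.0, -0.873]]
wrist_force: [-0.4, -0.9, 0.1]
width: 0.0511
shift cm [0.89, -0.09, 0.54] rot [-0.002, -0.015, -0.004] deg 0.9
```

View pics/w4.png

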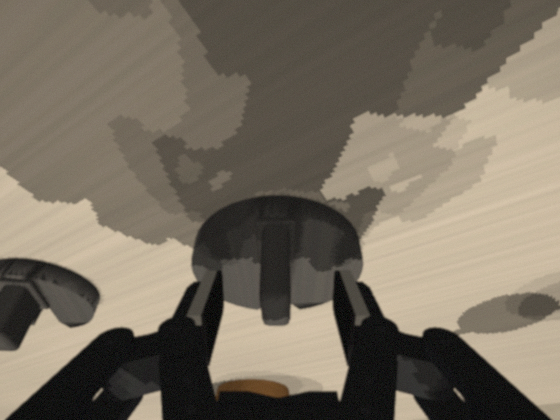

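Run:
```python
from h import *
s=read_state();print(np.round(s["joints"],3),s["position"])
```

```text
[-0.569  0.547  1.911  0.08   0.175 -1.674] [ 0.54067028 -0.20148515 -0.00489331]
```

j5 is at its 0.17 limit, so a 30° lean is out of reach this low. I'll use a 26° lean instead, still inside the advised 25–40°.

Run:
```python
from h import *
Rt=pose(np.radians(-30.7),np.radians(26))
g=np.array([.510,-.1843,.038]); t=g+Rt[:,2]*GP
delta(t,Rt)
```

```text
shift cm [1.31, -0.09, 0.53] rot [-0.002, 0.055, -0.004] deg 3.2
```

```bash
python3 -m creep '[[0.2,0,-0.3,0,0.02,0,0.6],[0.4,0,-0.6,0,0.04,0,0.6],[0.4,0,-0.6,0,0.055,0,0.6],[0.4,0,-0.6,0,0.055,0,0.6]]' 60
python3 - <<'E'
from h import *
Rt=pose(np.radians(-30.7),np.radians(26))
g=np.array([.510,-.1843,.038]); t=g+Rt[:,2]*GP
delta(t,Rt); print(read_state()["joints"].round(3))
E
```

```text
t: 7.5
position: [0.5357, -0.1985, -0.0008]
eef_rot: [[-0.77, 0.515, 0.377], [0.462, 0.857, -0.226], [-0.44, -0.0, -0.898]]
wrist_force: [-0.7, -0.6, 0.8]
width: 0.0513
shift cm [0.94, -0.09, 1.23] rot [-0.002, 0.001, -0.004] deg 0.3
[-0.569  0.531  1.881  0.045  0.275 -1.639]
```

```bash
python3 -m creep '[[0.5,-0.05,0.4,0,0,0,0.6],[0.9,-0.1,0.8,0,0,0,0.6],[0.95,-0.1,1.1,0,0,0,0.6],[0.95,-0.1,1.2,0,0,0,0.6],[0.95,-0.1,1.2,0,0,0,0.6]]' 60
python3 - <<'E'
from h import *
Rt=pose(np.radians(-30.7),np.radians(26))
g=np.array([.510,-.1843,.038]); t=g+Rt[:,2]*GP
delta(t,Rt); print(read_state()["joints"].round(3))
E
```

```text
t: 7.92
position: [0.5318, -0.1974, -0.0173]
eef_rot: [[-0.771, 0.515, 0.375], [0.463, 0.857, -0.225], [-0.438, 0.0, -0.899]]
wrist_force: [-0.8, -0.5, 1.6]
width: 0.0514
shift cm [-0.13, 0.01, -0.09] rot [-0.002, -0.001, -0.004] deg 0.3
[-0.571  0.561  1.903  0.06   0.225 -1.657]
```

```bash
python3 -m creep '[[-0.15,0,-0.15,0,0,0,0.6],[-0.15,0,-0.15,0,0,0,0],[-0.15,0,-0.15,0,0,0,0],[-0.15,0,-0.15,0,0,0,0],[-0.15,0,-0.15,0,0,0,0],[-0.15,0,-0.15,0,0,0,0],[-0.15,0,-0.15,0,0,0,0],[-0.15,0,-0.15,0,0,0,0]]' 80
python3 - <<'E'
from h import *
s=read_state(); im,d=get_image("wrist"); cv2.imwrite("pics/w5.png",im); print(s["joints"].round(3))
E
```

```text
t: 8.58
position: [0.5327, -0.1978, -0.0144]
eef_rot: [[-0.77, 0.515, 0.376], [0.462, 0.857, -0.226], [-0.439, 0.0, -0.899]]
wrist_force: [-3.2, 2.0, 5.6]
width: 0.011
[-0.571  0.556  1.899  0.058  0.233 -1.655]
```

View pics/w5.png

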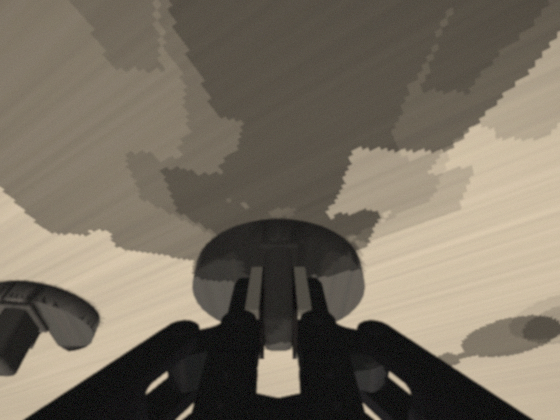

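Gripped: width is 11 mm against a 12 mm fin. Lifting straight up.

```bash
python3 -m creep '[[-0.2,0,-0.45,0,0,0,0],[-0.45,0,-0.9,0,0,0,0],[-0.9,0,-1.8,0,0,0,0],[-1.6,0,-3.3,0,0,0,0],[-2.4,0,-5,0,0,0,0],[-3.2,0,-6.6,0,0,0,0],[-4,0,-8.2,0,0,0,0],[-4.8,0,-9.8,0,0,0,0],[-5.5,0,-11.2,0,0,0,0],[-6,0,-12.3,0,0,0,0],[-6,0,-12.3,0,0,0,0],[-6,0,-12.3,0,0,0,0]]' 80
python3 - <<'E'
from h import *
s=read_state(); im,d=get_image("wrist"); cv2.imwrite("pics/w6.png",im); print(s["joints"].round(3),s["t"])
c=camera_info("wrist"); Kt=(np.array(c["mount"]),np.array(c["intrinsics"])); np.savez("w6.npz",im=im,d=d)
C=cloud(d,T("wrist",s))
# plane fit of disc top
o=outline_of("large_weight","wrist"); print(len(o)); m=o[0]["region"]; P=cloud(d,Kt)[m&(d>0)]; W=C[m&(d>0)]
print(np.percentile(W,[2,50,98],axis=0).round(3))
np.save("m6.npy",m)
E
```

```text
t: 9.63
position: [0.5322, -0.1976, 0.1219]
eef_rot: [[-0.771, 0.515, 0.375], [0.463, 0.857, -0.225], [-0.438, -0.0, -0.899]]
wrist_force: [0.5, -0.3, -4.9]
width: 0.0108
[-0.571  0.311  1.747  0.023  0.631 -1.616] 9.6333
2
[[ 0.706 -0.329  0.076]
 [ 0.724 -0.316  0.106]
 [ 0.757 -0.307  0.125]]
```

View pics/w6.png

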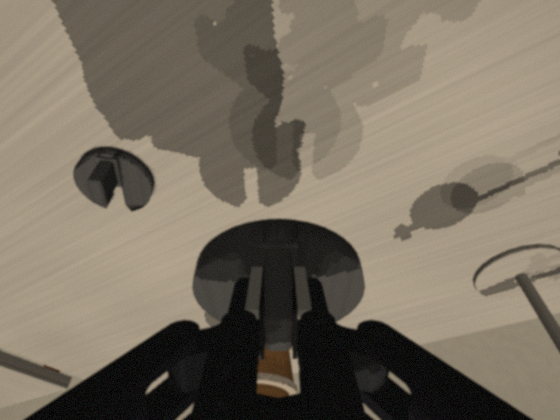

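```bash
cat >> h.py <<'E'
def cylfit(H):
    from scipy.optimize import least_squares
    return None
E
python3 - <<'E'
from h import *
s=read_state()
q=np.load("w6.npz"); d=q["d"]; C=cloud(d,T("wrist",s)); im=q["im"]
near=np.hypot(C[...,0]-.534,C[...,1]+.198)<.06
for lo,hi in((.142,.155),):
    m=near&(C[...,2]>lo)&(C[...,2]<hi); P=C[m]; print("disc",m.sum(),cv2.minEnclosingCircle(P[:,:2].astype(np.float32)),np.percentile(P[:,2],[5,50,95]))
A=np.c_[P[:,:2],np.ones(len(P))]; print("tilt",np.linalg.lstsq(A,P[:,2],rcond=None)[0][:2])
def hang(C,n):
    b=(abs(C[...,0]-.675)<.04)&(abs(C[...,1]+.072)<.045)
    H=C[b&(C[...,2]>.085)&(C[...,2]<.105)]; print(n,"plate",len(H),cv2.minEnclosingCircle(H[:,:2].astype(np.float32)) if len(H) else 0,np.median(H[:,2]) if len(H) else 0)
    Rd=C[b&(C[...,2]>.115)&(C[...,2]<.235)&(np.hypot(C[...,0]-.675,C[...,1]+.072)<.02)]
    if len(Rd)>5: print("  rod",len(Rd),np.median(Rd,0),[np.median(Rd[abs(Rd[:,2]-z)<.02],0).round(4).tolist() for z in (.13,.17,.21)])
hang(C,"wrist")
for n in("scene","top"):
    im,d2=get_image(n); np.savez(n+"2.npz",im=im,d=d2); hang(cloud(d2,T(n)),n)
E
```

```text
disc 8370 ((0.5333253741264343, -0.19854405522346497), 0.045729152858257294) [0.14369676 0.14697979 0.15022329]
tilt [-0.00260889  0.0018151 ]
wrist plate 3478 ((0.672730565071106, -0.07158535718917847), 0.032403986901044846) 0.09604126919357824
  rod 694 [ 0.67042807 -0.07261855  0.1324109 ] [[0.6704, -0.0725, 0.1319], [0.6717, -0.075, 0.151], [nan, nan, nan]]
scene plate 442 ((0.6760155558586121, -0.07129884511232376), 0.0324251651763916) 0.09764358425330955
  rod 90 [ 0.67883063 -0.07037038  0.17853803] [[0.6789, -0.0701, 0.1334], [0.6788, -0.0705, 0.1718], [0.6785, -0.0704, 0.2095]]
top plate 219 ((0.6729065179824829, -0.07264205813407898), 0.03193572163581848) 0.09732178628365817
  rod 14 [ 0.67080607 -0.07050832  0.17208778] [[0.6715, -0.0707, 0.1339], [0.6701, -0.0706, 0.1721], [0.6707, -0.0701, 0.2059]]
  return _methods._mean(a, axis=axis, dtype=dtype,
  ret = um.true_divide(
```

The weight is held flat at (0.533,-0.199), underside z≈0.135. Three views put the hanger rod at (0.673…0.675,-0.072), with the plate at z≈0.097. Next I'll compute the pre-insertion pose.

```bash
cat >> h.py <<'E'
HG=np.array([.6737,-.0718]); HY=np.radians(8.4)
xh=np.array([np.cos(HY),np.sin(HY),0]); yh=np.array([-np.sin(HY),np.cos(HY),0])
E
python3 - <<'E'
from h import *
s=read_state()
M=np.eye(4);M[:3,:3]=s["eef_rot"];M[:3,3]=s["position"]
ty=M[:3,1]; yaw=np.arctan2(-ty[0],ty[1]); print("yaw",np.degrees(yaw),"lean",np.degrees(np.arcsin(np.hypot(*M[:2,2]))))
W=np.eye(4);W[:3,:3]=R.from_euler('z',yaw).as_matrix();W[:3,3]=[.5335,-.1984,.1355]
X=np.linalg.inv(M)@W; np.save("X.npy",X)
for off,z in((-.10,.1185),(0,.1165)):
    Wt=np.eye(4);Wt[:3,:3]=R.from_euler('z',HY).as_matrix();Wt[:3,3]=np.r_[HG,z]+off*xh
    Tt=Wt@np.linalg.inv(X); print(Tt[:3,3]); delta(Tt[:3,3],Tt[:3,:3])
    G=R.from_matrix(np.eye(3))
    # half-way: rotation half
E
```

```text
yaw -30.97168434228427 lean 25.853301310360294
[ 0.5730788  -0.08664922  0.10386457]
shift cm [2.71, 11.62, 0.58] rot [-0.3, 0.0, -0.618] deg 39.4
[ 0.67200603 -0.07204091  0.10186457]
shift cm [-4.16, 17.96, 4.13] rot [-0.3, 0.0, -0.618] deg 39.4
```

```bash
python3 -m creep '[[0.3,1.2,0.1,-0.03,0,-0.062,0],[0.6,2.4,0.1,-0.06,0,-0.124,0],[0.9,3.6,0.2,-0.09,0,-0.185,0],[1.1,4.7,0.2,-0.12,0,-0.247,0],[1.4,5.8,0.3,-0.15,0,-0.309,0],[1.6,7,0.3,-0.18,0,-0.371,0],[1.9,8.1,0.4,-0.21,0,-0.433,0],[2.2,9.3,0.5,-0.24,0,-0.494,0],[2.5,10.5,0.5,-0.27,0,-0.556,0],[2.7,11.6,0.6,-0.3,0,-0.618,0],[2.7,11.6,0.6,-0.3,0,-0.618,0],[2.7,11.6,0.6,-0.3,0,-0.618,0]]' 80
python3 - <<'E'
from h import *
X=np.load("X.npy"); s=read_state(); print(s["joints"].round(3))
M=np.eye(4);M[:3,:3]=s["eef_rot"];M[:3,3]=s["position"]; W=M@X; print("weight",W[:3,3],np.degrees(np.arctan2(W[1,0],W[0,0])))
im,d=get_image("wrist"); cv2.imwrite("pics/w7.png",im); np.savez("w7.npz",im=im,d=d); C=cloud(d,T("wrist",s))
c0=W[:2,3]
m=(np.hypot(C[...,0]-c0[0],C[...,1]-c0[1])<.06)&(abs(C[...,2]-W[2,3]-.012)<.006); P=C[m]; print("disc",m.sum(),cv2.minEnclosingCircle(P[:,:2].astype(np.float32)),np.median(P[:,2]))
b=(np.hypot(C[...,0]-.674,C[...,1]+.072)<.045); H=C[b&(abs(C[...,2]-.097)<.008)]; print("plate",len(H),H.min(0),H.max(0),np.median(H[:,2]))
Rd=C[(np.hypot(C[...,0]-.674,C[...,1]+.072)<.02)&(C[...,2]>.12)&(C[...,2]<.24)]; print("rod",len(Rd),[(np.median(Rd[abs(Rd[:,2]-z)<.015],0)).round(4).tolist() for z in (.14,.16,.18,.2,.22)])
B=C[(C[...,0]>.6)&(C[...,2]>.2)&(C[...,1]<.3)]; print(len(B))
im,d=get_image("scene"); cv2.imwrite("pics/s7.png",cv2.resize(im[150:330,150:400],None,fx=3,fy=3))
E
```

```text
t: 10.83
position: [0.5735, -0.0874, 0.1042]
eef_rot: [[-0.89, -0.144, 0.432], [-0.13, 0.99, 0.062], [-0.437, -0.001, -0.9]]
wrist_force: [0.4, -0.9, -4.8]
width: 0.0109
[-0.492  0.362  1.729  0.404  0.719 -2.469]
weight [ 0.57521962 -0.08716294  0.11881634] 8.297036133579105
disc 8381 ((0.5751014351844788, -0.08638516068458557), 0.04579616338014603) 0.1303441209691627Traceback (most recent call last):
  File "<stdin>", line 7, in <module>
    return umr_minimum(a, axis, None, out, keepdims, initial, where)
ValueError: zero-size array to reduction operation minimum which has no identity
```

View pics/w7.png

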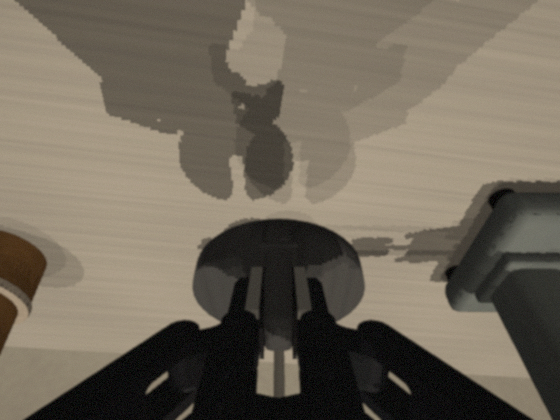

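Run:
```python
from h import *
X=np.load("X.npy"); s=read_state()
M=np.eye(4);M[:3,:3]=s["eef_rot"];M[:3,3]=s["position"]; W=M@X
for n in ("scene","top"):
    im,d=get_image(n); np.savez(n+"7.npz",im=im,d=d); C=cloud(d,T(n))
    cr=im[170:300,170:350] if n=="scene" else im[130:230,270:410]
    cv2.imwrite(f"pics/{n}7.png",cv2.resize(cr,None,fx=4,fy=4,interpolation=cv2.INTER_CUBIC))
    m=(np.hypot(C[...,0]-W[0,3],C[...,1]-W[1,3])<.06)&(abs(C[...,2]-W[2,3]-.012)<.006); P=C[m]; print(n,"disc",m.sum(),cv2.minEnclosingCircle(P[:,:2].astype(np.float32)),np.median(P[:,2]))
    H=C[(np.hypot(C[...,0]-.674,C[...,1]+.072)<.045)&(abs(C[...,2]-.097)<.008)]; print("plate",len(H),cv2.minEnclosingCircle(H[:,:2].astype(np.float32)),np.median(H[:,2]))
# wrist rod columns
q=np.load("w7.npz"); im=q["im"]; d=q["d"]
for v in (360,375,390):print(v,d[v,262:296].round(2).tolist())
```

```text
scene disc 543 ((0.5781080722808838, -0.08503983914852142), 0.04632843658328056) 0.13089113530104757
plate 445 ((0.6756659746170044, -0.07072577625513077), 0.03325551003217697) 0.09760122739680743
top disc 340 ((0.5752364993095398, -0.08759371191263199), 0.04466702789068222) 0.13100347317950567
plate 219 ((0.6733115315437317, -0.07254704087972641), 0.03184288367629051) 0.09768890414895348
360 [0.550000011920929, 0.550000011920929, 0.550000011920929, 0.550000011920929, 0.550000011920929, 0.550000011920929, 0.550000011920929, 0.550000011920929, 0.550000011920929, 0.550000011920929, 0.550000011920929, 0.25, 0.25, 0.25, 0.25, 0.25, 0.25, 0.25, 0.25, 0.25, 0.25, 0.25, 0.550000011920929, 0.550000011920929, 0.550000011920929, 0.550000011920929, 0.550000011920929, 0.550000011920929, 0.550000011920929, 0.550000011920929, 0.550000011920929, 0.550000011920929, 0.550000011920929, 0.550000011920929]
375 [1.4600000381469727, 1.4600000381469727, 1.4600000381469727, 1.4600000381469727, 1.4700000286102295, 1.4700000286102295, 1.4600000381469727, 1.4700000286102295, 1.4600000381469727, 1.4700000286102
[... 457 characters left out ...]
0734863]
390 [1.4199999570846558, 1.4199999570846558, 1.4199999570846558, 1.4199999570846558, 1.4199999570846558, 1.4199999570846558, 1.4299999475479126, 1.4299999475479126, 1.4199999570846558, 1.4299999475479126, 1.4199999570846558, 0.23999999463558197, 0.23999999463558197, 0.23999999463558197, 0.23999999463558197, 0.23000000417232513, 0.23999999463558197, 0.23000000417232513, 0.23000000417232513, 0.23999999463558197, 0.23999999463558197, 0.23999999463558197, 0.23999999463558197, 1.4299999475479126, 1.440000057220459, 1.4299999475479126, 1.440000057220459, 1.4299999475479126, 1.440000057220459, 1.4299999475479126, 1.440000057220459, 1.440000057220459, 1.4299999475479126, 1.4299999475479126]
```

View pics/scene7.png

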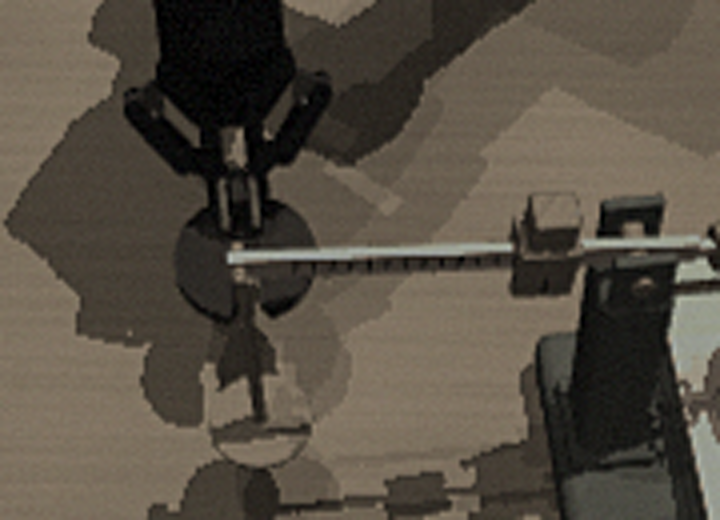

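In the scene view the disc slot is in line with the rod. The disc-to-rod offset from three views is 98.6, 99.3 and 99.7 mm along +x_h, with under 1 mm sideways. I'll slide in slowly.

```bash
python3 -m creep '[[-0.5,0,0.22,0,0,0,0],[-1.3,0,0.63,0,0,0,0],[-2.2,0,1.07,0,0,0,0],[-3.1,0,1.5,0,0,0,0],[-4,0,1.94,0,0,0,0],[-4.8,0.02,2.33,0,0,0,0],[-5.5,0.02,2.67,0,0,0,0],[-5.9,0.03,2.86,0,0,0,0],[-5.9,0.03,2.86,0,0,0,0]]' 80
python3 - <<'E'
from h import *
X=np.load("X.npy"); s=read_state(); print(s["joints"].round(3),s["wrist_force"])
M=np.eye(4);M[:3,:3]=s["eef_rot"];M[:3,3]=s["position"]; W=M@X; d=np.r_[HG,0]-W[:3,3]; print("weight",W[:3,3],"to rod xh,yh",d@xh,d@yh)
im,dd=get_image("wrist"); cv2.imwrite("pics/w8.png",im)
im,dd=get_image("scene"); cv2.imwrite("pics/scene8.png",cv2.resize(im[170:300,170:350],None,fx=4,fy=4,interpolation=cv2.INTER_CUBIC))
E
```

```text
t: 11.73
position: [0.6395, -0.0771, 0.1049]
eef_rot: [[-0.889, -0.146, 0.434], [-0.132, 0.989, 0.063], [-0.438, -0.001, -0.899]]
wrist_force: [-0.4, -0.1, -5.2]
width: 0.0107
[-0.412  0.453  1.563  0.342  0.763 -2.335] [-0.43446252 -0.14790804 -5.24369633]
weight [ 0.64111487 -0.07687327  0.11953929] to rod xh,yh 0.03297669036927934 0.0002587089495919987
```

View pics/w8.png

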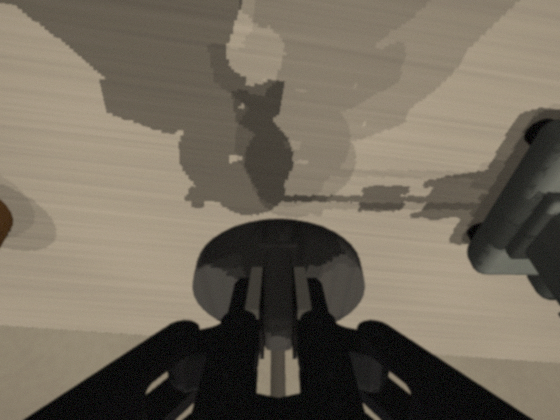

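View pics/scene8.png

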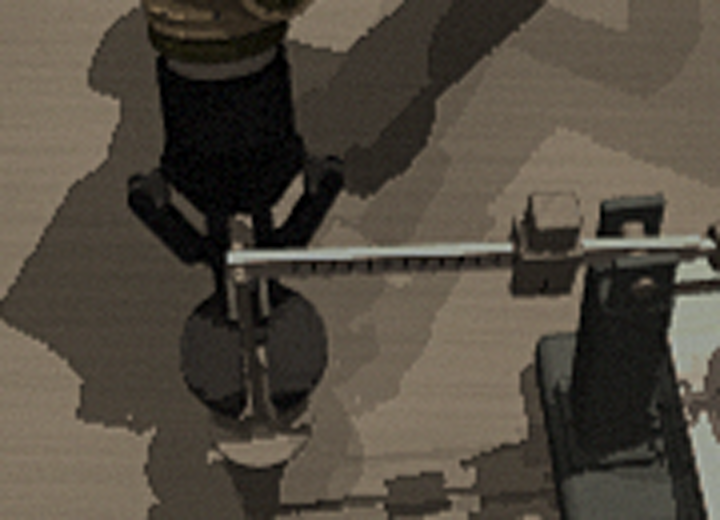

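The rod is inside the slot mouth, with 33 mm still to go and no side force.

```bash
python3 -m creep '[[-0.3,0.02,0.15,0,0,0,0],[-0.7,0.03,0.34,0,0,0,0],[-1.15,0.03,0.56,0,0,0,0],[-1.6,0.03,0.78,0,0,0,0],[-2.05,0.03,1,0,0,0,0],[-2.4,0.03,1.17,0,0,0,0],[-2.65,0.03,1.29,0,0,0,0],[-2.85,0.03,1.39,0,0,0,0],[-2.92,0.03,1.42,0,0,0,0],[-2.92,0.03,1.42,0,0,0,0]]' 80
python3 - <<'E'
from h import *
X=np.load("X.npy"); s=read_state(); print(s["joints"].round(3),s["wrist_force"])
M=np.eye(4);M[:3,:3]=s["eef_rot"];M[:3,3]=s["position"]; W=M@X; d=np.r_[HG,0]-W[:3,3]; print("weight",W[:3,3],"to rod xh,yh",d@xh,d@yh)
im,dd=get_image("scene"); cv2.imwrite("pics/scene9.png",cv2.resize(im[170:300,170:350],None,fx=4,fy=4,interpolation=cv2.INTER_CUBIC))
C=cloud(dd,T("scene")); H=C[(np.hypot(C[...,0]-.674,C[...,1]+.072)<.06)&(C[...,2]>.08)&(C[...,2]<.2)]; print(np.histogram(H[:,2],bins=np.arange(.08,.2,.008)))
E
```

```text
t: 12.67
position: [0.6707, -0.0723, 0.105]
eef_rot: [[-0.889, -0.146, 0.433], [-0.132, 0.989, 0.063], [-0.438, -0.001, -0.899]]
wrist_force: [0.2, 0.5, -4.6]
width: 0.011
[-0.38   0.498  1.478  0.313  0.792 -2.277] [ 0.168588    0.51645079 -4.62551463]
weight [ 0.6723904  -0.07202135  0.11959904] to rod xh,yh 0.001327890884064839 2.7660592340900582e-05
(array([  0,  20,  79,   6,  10,  73, 703,  17,  28,  45,  44,  57,  51,
       106]), array([0.08 , 0.088, 0.096, 0.104, 0.112, 0.12 , 0.128, 0.136, 0.144,
       0.152, 0.16 , 0.168, 0.176, 0.184, 0.192]))
```

View pics/scene9.png

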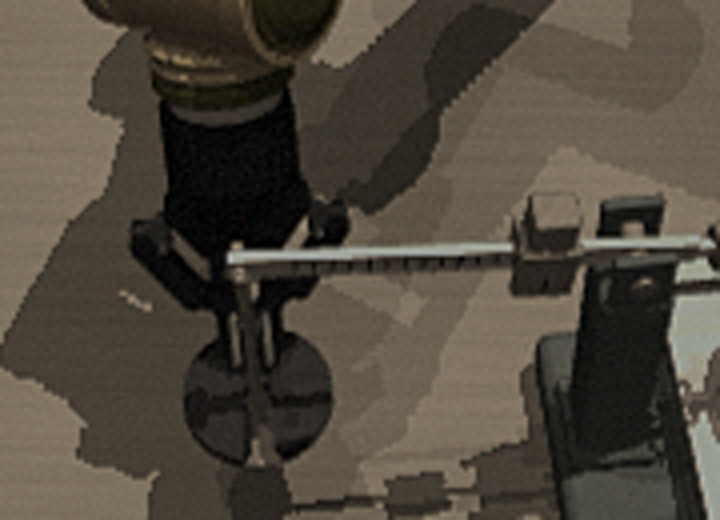

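The rod is at the closed end of the slot, centred in the slot in the scene view. Lowering in stages and watching the force.

```bash
python3 -m creep '[[0.1,0,0.2,0,0,0,0],[0.25,0,0.5,0,0,0,0],[0.4,0,0.82,0,0,0,0],[0.55,0,1.13,0,0,0,0],[0.68,0,1.4,0,0,0,0],[0.79,0,1.62,0,0,0,0],[0.79,0,1.62,0,0,0,0]]' 80; python3 -m creep '[[0.04,0,0.09,0,0,0,0],[0.09,0,0.18,0,0,0,0],[0.13,0,0.27,0,0,0,0],[0.18,0,0.36,0,0,0,0],[0.22,0,0.45,0,0,0,0],[0.22,0,0.45,0,0,0,0],[0.22,0,0.45,0,0,0,0]]' 80; python3 -m creep '[[0.04,0,0.09,0,0,0,0],[0.09,0,0.18,0,0,0,0],[0.09,0,0.18,0,0,0,0],[0.09,0,0.18,0,0,0,0],[0.09,0,0.18,0,0,0,0]]' 80; python3 -m creep '[[0.04,0,0.09,0,0,0,0],[0.09,0,0.18,0,0,0,0],[0.09,0,0.18,0,0,0,0],[0.09,0,0.18,0,0,0,0],[0.09,0,0.18,0,0,0,0]]' 80
```

```text
t: 13.3
position: [0.6703, -0.0723, 0.0862]
eef_rot: [[-0.89, -0.146, 0.432], [-0.131, 0.989, 0.063], [-0.437, -0.0, -0.899]]
wrist_force: [-0.3, -0.8, -4.9]
width: 0.011
t: 13.88
position: [0.6708, -0.0726, 0.0826]
eef_rot: [[-0.889, -0.146, 0.434], [-0.132, 0.989, 0.062], [-0.439, -0.002, -0.899]]
wrist_force: [-2.6, -1.2, 0.6]
width: 0.0109
t: 14.3
position: [0.6708, -0.0725, 0.0802]
eef_rot: [[-0.889, -0.146, 0.434], [-0.132, 0.989, 0.063], [-0.438, -0.001, -0.899]]
wrist_force: [-2.4, -1.0, 1.0]
width: 0.011
t: 14.72
position: [0.6708, -0.0724, 0.0781]
eef_rot: [[-0.889, -0.146, 0.434], [-0.132, 0.989, 0.063], [-0.438, -0.001, -0.899]]
wrist_force: [-0.5, -0.5, 0.8]
width: 0.0107
```

```bash
cat >> h.py <<'E'
def beamtilt(C):
    # points on the bar's top, coordinates along -yh from hanger
    rel=C-np.r_[HG,0]; a=rel@yh; b=rel@xh   # a: 0 at hanger, .22 at pivot
    m=(abs(b)<.02)&(a>.0)&(a<.11)&(C[...,2]>.22)&(C[...,2]<.29)
    P=np.c_[a[m],C[m][:,2]]; k=None
    keep=np.ones(len(P),bool)
    for i in range(6):
        k=np.polyfit(P[keep,0],P[keep,1],1); r=P[:,1]-np.polyval(k,P[:,0]); keep=abs(r)<max(.003,np.std(r[keep])*1.5)
    return -np.arctan(k[0]), np.polyval(k,0), np.polyval(k,.22), keep.sum()
E
python3 - <<'E'
from h import *
for f in("scene0","scene7"): print(f,beamtilt(cloud(np.load(f+".npz")["d"],T("scene"))))
for f in("top0","top7"): print(f,beamtilt(cloud(np.load(f+".npz")["d"],T("top"))))
for n in ("scene","top"):
    im,d=get_image(n); print(n,beamtilt(cloud(d,T(n))))
print(read_state()["wrist_force"])
E
```

```text
scene0 (np.float64(0.08519038886201705), np.float64(0.2792671983627339), np.float64(0.26047984167281096), np.int64(178))
scene7 (np.float64(0.09835379586158333), np.float64(0.27998775580748314), np.float64(0.25827987870894753), np.int64(188))
top0 (np.float64(0.06851857330818979), np.float64(0.2792452766150704), np.float64(0.2641475561888372), np.int64(73))
top7 (np.float64(0.06141444766522967), np.float64(0.27729244774891354), np.float64(0.2637642567365974), np.int64(70))
scene (np.float64(0.0674731580832562), np.float64(0.2746425738386429), np.float64(0.259775911420084), np.int64(182))
top (np.float64(0.0745756883908742), np.float64(0.2750351944766465), np.float64(0.25859805983608997), np.int64(66))
[-0.55488521 -1.027479    0.14749853]
```

The weight rests on the plate: the wrist no longer carries its 5 N, and the beam end has sunk to about 0.078 rad. Opening the fingers now.

```bash
python3 -m creep '[[0,0,0,0,0,0,0.2],[0,0,0,0,0,0,0.25],[0,0,0,0,0,0,0.3],[0,0,0,0,0,0,0.4],[0,0,0,0,0,0,0.5],[0,0,0,0,0,0,0.5],[0,0,0,0,0,0,0.5],[0,0,0,0,0,0,0.5]]' 60
python3 - <<'E'
from h import *
im,d=get_image("scene"); print(beamtilt(cloud(d,T("scene")))); cv2.imwrite("pics/scene10.png",cv2.resize(im[170:300,170:350],None,fx=4,fy=4,interpolation=cv2.INTER_CUBIC))
im,d=get_image("wrist"); cv2.imwrite("pics/w10.png",im)
E
```

```text
t: 15.48
position: [0.6706, -0.0724, 0.078]
eef_rot: [[-0.889, -0.146, 0.433], [-0.132, 0.989, 0.063], [-0.438, -0.001, -0.899]]
wrist_force: [-0.5, 0.6, -1.1]
width: 0.0425
(np.float64(0.08859226706261754), np.float64(0.2788396672620525), np.float64(0.25929821746362214), np.int64(177))
```

View pics/scene10.png

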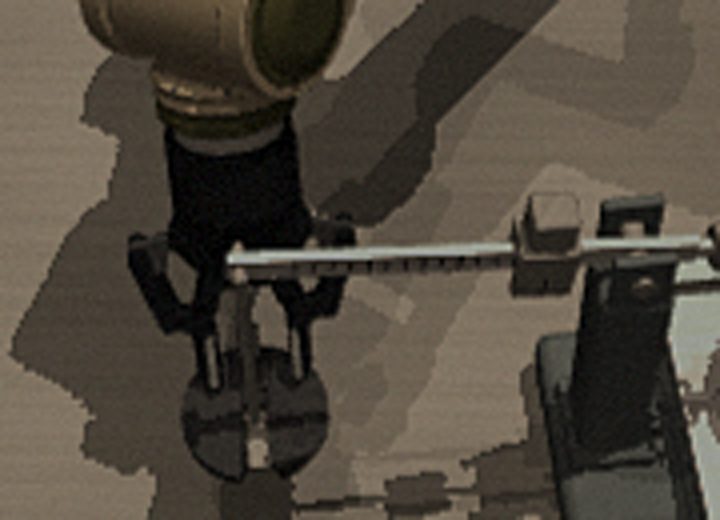

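View pics/w10.png

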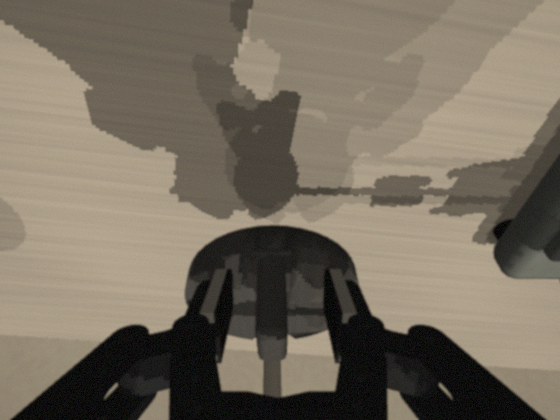

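The weight lies in place, and the beam went back up to about 0.095 (at or near the stop). So the poise has a long way to travel, over 60 mm. First I'll back the hand off along its own axis.

```bash
python3 -m creep '[[0,0,-0.3,0,0,0,0.5],[0,0,-0.8,0,0,0,0.5],[0,0,-1.8,0,0,0,0.5],[0,0,-3.2,0,0,0,0.5],[0,0,-5,0,0,0,0.5],[0.5,0,-7,0,0,0,0.5],[1.5,0,-9,0,0,0,0.5],[3,0,-11,0,0,0,0.5],[4.5,0,-13,0,0,0,0.5],[6,0,-15,0,0,0,0.5],[6,0,-15,0,0,0,0.5]]' 60
python3 - <<'E'
from h import *
for n in ("scene","top"):
    im,d=get_image(n); C=cloud(d,T(n)); np.savez(n+"11.npz",im=im,d=d); print(n,beamtilt(C)); 
    if n=="scene": cv2.imwrite("pics/scene11.png",cv2.resize(im[170:300,170:350],None,fx=4,fy=4,interpolation=cv2.INTER_CUBIC))
    m=(np.hypot(C[...,0]-HG[0],C[...,1]-HG[1])<.06)&(abs(C[...,2]-.108)<.008); P=C[m]; print("disc",cv2.minEnclosingCircle(P[:,:2].astype(np.float32)),np.median(P[:,2]))
    r=recognise("poise_grip",n)[:1]; print(r)
    m=(np.hypot(C[...,0]-.65,C[...,1]-.096)<.03)&(C[...,2]>.285)&(C[...,2]<.32); print("poise top",m.sum(),C[m].mean(0),C[m].min(0),C[m].max(0), cv2.minAreaRect(C[m][:,:2].astype(np.float32)))
print(read_state()["joints"].round(3),read_state()["position"])
E
```

```text
t: 16.5
position: [0.55, -0.0901, 0.19]
eef_rot: [[-0.888, -0.145, 0.436], [-0.132, 0.989, 0.06], [-0.441, -0.004, -0.898]]
wrist_force: [0.3, -0.6, 0.7]
width: 0.0427
scene (np.float64(0.0860738653275638), np.float64(0.2788264685367064), np.float64(0.25984331476457867), np.int64(182))
disc ((0.6747140884399414, -0.07340710610151291), 0.046612296253442764) 0.10909568681839532
[{'position': [0.6648, 0.0957, 0.2744], 'score': 0.68}]
poise top 162 [0.65659253 0.09657569 0.29644259] [0.63819793 0.08242969 0.2850958 ] [0.6673098  0.11164667 0.30427244] ((0.6534323692321777, 0.09696220606565475), (0.02570568211376667, 0.027634454891085625), 10.903403282165527)
top (np.float64(0.1051330150966563), np.float64(0.2800027956009409), np.float64(0.25678793829631386), np.int64(69))
disc ((0.6728488802909851, -0.07240315526723862), 0.04539269953966141) 0.10894164045354582
[{'position': [0.6439, 0.0935, 0.296], 'score': 0.61}]
poise top 80 [0.64995873 0.09545368 0.29797748] [0.63834098 0.08178287 0.28590033] [0.66376978 0.10815638 0.30538577] ((0.651241660118103, 0.09569774568080902), (0.024067556485533714, 0.02693249098956585), 8.258041381835938)
[-0.52   0.222  1.651  0.344  0.93  -2.398] [ 0.55251768 -0.08976029  0.18682015]
```

View pics/scene11.png

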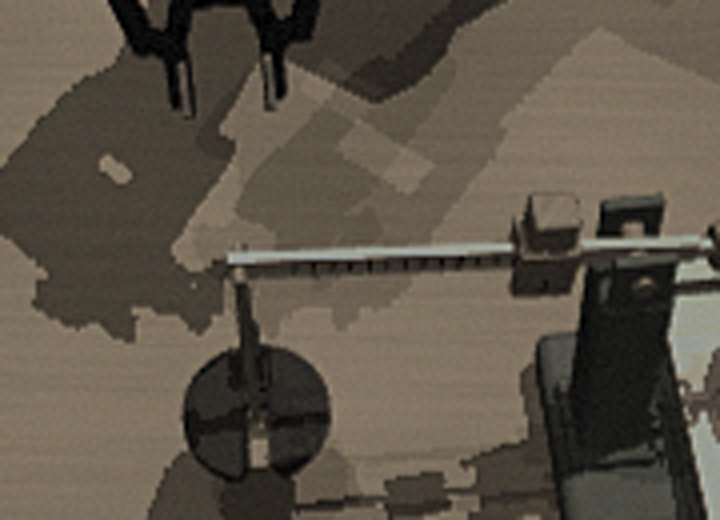

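The disc is seated within about 2 mm of the rod in both views, underside at plate height. The poise block top is at about (0.652,0.096,0.30). Next is a hover above it, jaws across the beam.

```bash
cat >> h.py <<'E'
RP=np.column_stack([yh,xh,[0,0,-1.]])
TIP=.041
PO=np.array([.652,.096])
E
python3 - <<'E'
from h import *
print(np.linalg.det(RP))
delta(np.r_[PO,.365-TIP],RP)
s=read_state(); delta(np.array([.54,-.04,.30]),np.array(s["eef_rot"]))
E
```

```text
1.0
shift cm [-17.3, 16.91, -6.85] rot [0.355, 0.357, 1.541] deg 92.9
shift cm [-4.5, 5.09, -10.4] rot [0.0, 0.0, 0.0] deg 0.0
```

```bash
python3 -m creep '[[-1,1,-2.6,0.027,0.027,0.116,0.5],[-2.2,2.5,-5.2,0.053,0.054,0.231,0.5],[-3.4,3.8,-7.8,0.08,0.08,0.347,0.5],[-4.5,5,-10.4,0.107,0.107,0.462,0.5],[-4.5,5,-10.4,0.133,0.134,0.578,0.5],[-4.5,5,-10.4,0.16,0.16,0.693,0.5],[-4.5,5,-10.4,0.187,0.187,0.809,0.5],[-4.5,5,-10.4,0.213,0.214,0.924,0.5],[-4.5,5,-10.4,0.24,0.241,1.04,0.5],[-4.5,5,-10.4,0.266,0.268,1.156,0.5],[-4.5,5,-10.4,0.293,0.295,1.271,0.5],[-4.5,5,-10.4,0.32,0.321,1.387,0.5]]' 40
python3 - <<'E'
from h import *
delta(np.r_[PO,.365-TIP],RP); s=read_state(); print(s["position"],s["joints"].round(3))
E
```

```text
t: 17.7
position: [0.5405, -0.0403, 0.2991]
eef_rot: [[-0.326, 0.944, 0.05], [0.944, 0.328, -0.032], [-0.046, 0.037, -0.998]]
wrist_force: [-0.0, 0.8, -0.4]
width: 0.043
shift cm [9.12, 15.08, -2.37] rot [0.041, 0.043, 0.186] deg 11.2
[ 0.54049241 -0.04032118  0.29905287] [-0.284  0.286  1.144 -0.017  1.655 -0.619]
```

```bash
python3 -m creep '[[1,1.5,-2,0.02,0.02,0.09,0.5],[2.5,4,-2.4,0.04,0.043,0.186,0.5],[4,6.5,-2.4,0.04,0.043,0.186,0.5],[5.5,9,-2.4,0.04,0.043,0.186,0.5],[7,11.5,-2.4,0.04,0.043,0.186,0.5],[8.3,13.6,-2.4,0.04,0.043,0.186,0.5],[9.1,15.1,-2.4,0.04,0.043,0.186,0.5],[9.1,15.1,-2.4,0.04,0.043,0.186,0.5],[9.1,15.1,-2.4,0.04,0.043,0.186,0.5]]' 40
python3 - <<'E'
from h import *
delta(np.r_[PO,.365-TIP],RP); s=read_state(); print(s["position"],s["joints"].round(3))
im,d=get_image("wrist"); cv2.imwrite("pics/w12.png",im); np.savez("w12.npz",im=im,d=d); C=cloud(d,T("wrist",s))
m=(np.hypot(C[...,0]-.65,C[...,1]-.096)<.03)&(C[...,2]>.292)&(C[...,2]<.315); print("poise top",m.sum(),C[m].mean(0), cv2.minAreaRect(C[m][:,:2].astype(np.float32)))
m2=(np.hypot(C[...,0]-.65,C[...,1]-.096)<.03)&(C[...,2]>.262)&(C[...,2]<.282); print("saddle",m2.sum(), C[m2].mean(0) if m2.any() else 0)
E
```

```text
t: 18.45
position: [0.6514, 0.0967, 0.3235]
eef_rot: [[-0.153, 0.988, 0.001], [0.988, 0.153, -0.001], [-0.001, 0.001, -1.0]]
wrist_force: [0.6, -0.2, 1.2]
width: 0.0425
shift cm [-0.08, 0.05, -0.04] rot [0.001, 0.001, 0.007] deg 0.4
[0.65138126 0.09667671 0.3235499 ] [-3.20e-02  5.56e-01  6.45e-01 -1.00e-03  1.94e+00 -1.85e-01]
poise top 1400 [0.65111613 0.09863399 0.29829636] ((0.6514618396759033, 0.0977427139878273), (0.023594701662659645, 0.02556556835770607), 8.338406562805176)
saddle 662 [0.64995093 0.10389101 0.27193406]
```

View pics/w12.png

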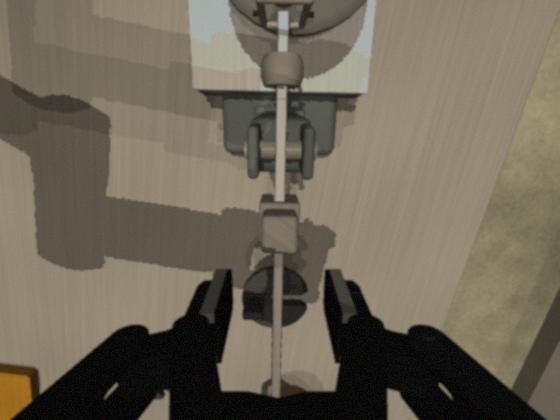

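The wrist view shows the poise block at (281,230), pillar yoke at (280,150), jaws either side of the beam line. The block centre (0.6515,0.0977), top z 0.298 and yaw 8.3° agree with the other cameras.

```bash
python3 -m creep '[[0.05,0,1,0,0,0,0.5],[0.1,0,2.5,0,0,0,0.5],[0.1,0,4,0,0,0,0.5],[0.1,0,5.5,0,0,0,0.5],[0.1,0,6.8,0,0,0,0.5],[0.1,0,7.7,0,0,0,0.5],[0.1,0,8.2,0,0,0,0.5],[0.1,0,8.3,0,0,0,0.5],[0.1,0,8.3,0,0,0,0.5]]' 40
python3 - <<'E'
from h import *
s=read_state(); print(s["wrist_force"],s["joints"].round(2))
im,d=get_image("wrist"); cv2.imwrite("pics/w13.png",im)
E
```

```text
t: 19.25
position: [0.651, 0.0965, 0.2426]
eef_rot: [[-0.151, 0.989, 0.004], [0.989, 0.151, -0.001], [-0.001, 0.004, -1.0]]
wrist_force: [-0.8, -0.3, 1.0]
width: 0.0429
[-0.80133758 -0.3112108   1.01966737] [-0.03  0.56  0.86 -0.    1.72 -0.18]
```

View pics/w13.png

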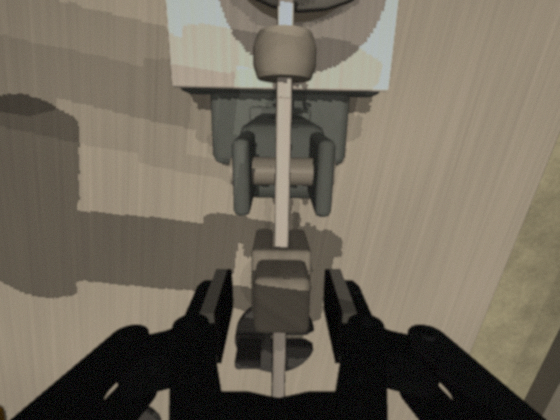

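The block is centred between the fingers. Gripping with 20 N, then sliding outward.

```bash
python3 -m creep '[[0,0,0.2,0,0,0,0.2],[0,0,0.2,0,0,0,0.2],[0,0,0.2,0,0,0,0.2],[0,0,0.2,0,0,0,0.2],[0,0,0.2,0,0,0,0.2],[0,0,0.2,0,0,0,0.2]]' 20; python3 -m creep '[[-0.3,0,0,0,0,0,0.2],[-1,0,0,0,0,0,0.2],[-1.7,0,0,0,0,0,0.2],[-2.4,0,0,0,0,0,0.2],[-3.1,0,0,0,0,0,0.2],[-3.8,0,0,0,0,0,0.2],[-4.5,0,0,0,0,0,0.2],[-5.2,0,0,0,0,0,0.2],[-5.9,0,0,0,0,0,0.2],[-6.6,0,0,0,0,0,0.2],[-7.2,0,0,0,0,0,0.2],[-7.5,0,0,0,0,0,0.2]]' 20;python3 - <<'E'
from h import *
im,d=get_image("scene"); print(beamtilt(cloud(d,T("scene")))); cv2.imwrite("pics/scene14.png",cv2.resize(im[170:300,170:350],None,fx=4,fy=4,interpolation=cv2.INTER_CUBIC))
E
```

```text
t: 19.8
position: [0.6524, 0.0968, 0.2408]
eef_rot: [[-0.151, 0.989, 0.008], [0.989, 0.151, -0.001], [-0.002, 0.007, -1.0]]
wrist_force: [6.9, 2.1, 0.8]
width: 0.0237
t: 20.8
position: [0.6624, 0.0217, 0.24]
eef_rot: [[-0.151, 0.989, 0.003], [0.989, 0.151, -0.001], [-0.001, 0.003, -1.0]]
wrist_force: [2.2, 1.5, 3.0]
width: 0.0237
(np.float64(0.06131447471965005), np.float64(0.26515418355729165), np.float64(0.25164806962210257), np.int64(186))
```

View pics/scene14.png

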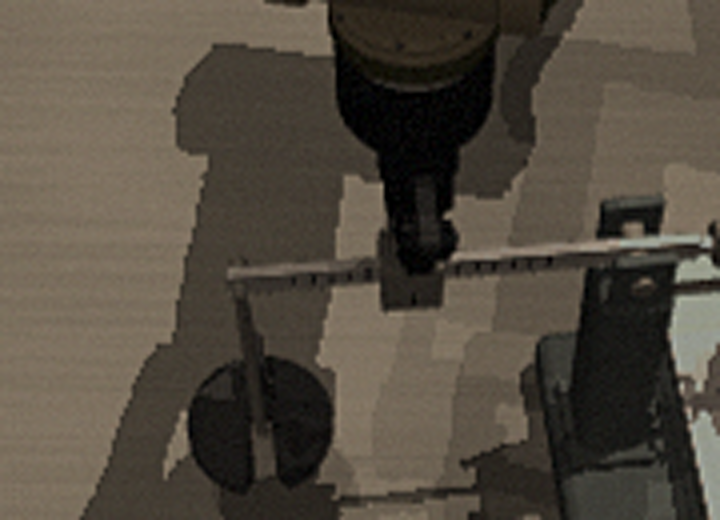

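```bash
python3 -m creep '[[0,0,0,0,0,0,0.32],[0,0,0,0,0,0,0.4],[0,0,0,0,0,0,0.5],[0,0,0,0,0,0,0.5],[0,0,-0.5,0,0,0,0.5],[0,0,-1.5,0,0,0,0.5],[0,0,-3,0,0,0,0.5],[0,0,-4.5,0,0,0,0.5],[0,0,-6,0,0,0,0.5],[0,0,-6.5,0,0,0,0.5],[0,0,-6.5,0,0,0,0.5],[0,0,-6.5,0,0,0,0.5]]' 20; python3 -m creep '[[0,0,0,0,0,0,0.5],[0,0,0,0,0,0,0.5],[0,0,0,0,0,0,0.5],[0,0,0,0,0,0,0.5],[0,0,0,0,0,0,0.5],[0,0,0,0,0,0,0.5],[0,0,0,0,0,0,0.5],[0,0,0,0,0,0,0.5],[0,0,0,0,0,0,0.5],[0,0,0,0,0,0,0.5],[0,0,0,0,0,0,0.5],[0,0,0,0,0,0,0.5]]'
python3 - <<'E'
from h import *
im,d=get_image("scene"); print(beamtilt(cloud(d,T("scene")))); cv2.imwrite("pics/scene15.png",cv2.resize(im[170:300,170:350],None,fx=4,fy=4,interpolation=cv2.INTER_CUBIC))
s=read_state(); im,d=get_image("wrist"); cv2.imwrite("pics/w15.png",im); C=cloud(d,T("wrist",s)); np.savez("w15.npz",im=im,d=d)
rel=C-np.r_[HG,0]; a=rel@yh; b=rel@xh
m=(abs(b)<.02)&(C[...,2]>.22)&(C[...,2]<.275)
for lo in np.arange(-.01,.24,.02):
    k=m&(a>lo)&(a<lo+.02); print(round(lo+.01,2),k.sum(),np.median(C[k][:,2]).round(4) if k.sum() else '')
E
```

```text
t: 21.85
position: [0.662, 0.0228, 0.3046]
eef_rot: [[-0.152, 0.988, 0.003], [0.988, 0.152, -0.001], [-0.001, 0.002, -1.0]]
wrist_force: [-0.1, 0.3, -0.2]
width: 0.0426
t: 22.85
position: [0.6621, 0.0227, 0.3052]
eef_rot: [[-0.151, 0.988, 0.003], [0.988, 0.151, -0.001], [-0.001, 0.003, -1.0]]
wrist_force: [0.5, 0.1, -0.8]
width: 0.0426
(np.float64(-0.07447706522978807), np.float64(0.2584596485530117), np.float64(0.2748749651408896), np.int64(199))
0.0 649 0.2565
0.02 210 0.2631
0.04 236 0.2626
0.06 169 0.2622
0.08 55 0.2718
0.1 783 0.2708
0.12 412 0.261
0.14 319 0.2605
0.16 357 0.2601
0.18 374 0.2596
0.2 1730 0.2448
0.22 2588 0.2574
0.24 668 0.2293
```

View pics/scene15.png

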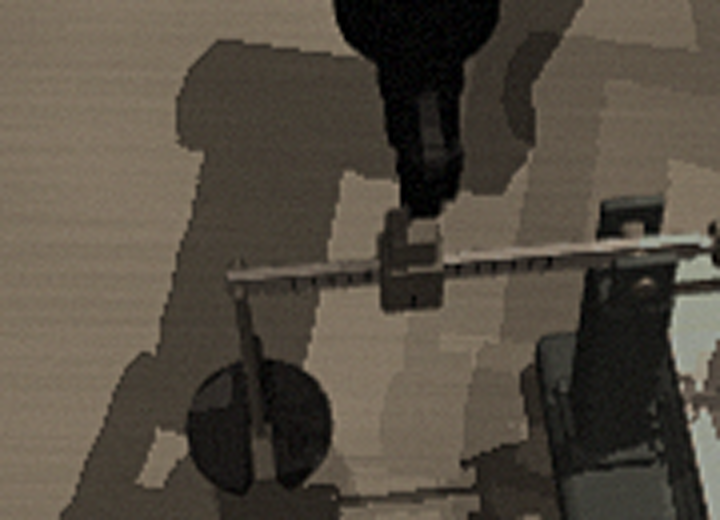

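```bash
cat >> h.py <<'E'
def tilt2(C,lo=.0,hi=.05):
    rel=C-np.r_[HG,0]; a=rel@yh; b=rel@xh
    m=(abs(b)<.02)&(((a>lo)&(a<hi))|((a>.13)&(a<.165)))&(C[...,2]>.22)&(C[...,2]<.275)
    P=np.c_[a[m],C[m][:,2]]; keep=np.ones(len(P),bool)
    for i in range(8):
        k=np.polyfit(P[keep,0],P[keep,1],1); r=P[:,1]-np.polyval(k,P[:,0]); keep=abs(r)<max(.0025,np.std(r[keep])*1.5)
    m=(np.hypot(rel[...,0],rel[...,1])<.04)&(C[...,2]>.06)&(C[...,2]<.125)
    zt=np.median(C[m][:,2]) if m.any() else np.nan
    return "slope tilt %.4f n %d end z %.4f disc top %.4f"%(-k[0],keep.sum(),np.polyval(k,0),zt)
E
python3 - <<'E'
from h import *
print("ref scene11",tilt2(cloud(np.load("scene11.npz")["d"],T("scene")))); print("ref top11",tilt2(cloud(np.load("top11.npz")["d"],T("top"))))
s=read_state()
for n in("scene","top","wrist"):
    im,d=get_image(n); print(n,tilt2(cloud(d,T(n,s))))
s=read_state(); 
im,d=get_image("wrist"); print("wrist",tilt2(cloud(d,T("wrist",s)))); print(read_state()["t"])
E
```

```text
ref scene11 slope tilt 0.0587 n 85 end z 0.2725 disc top 0.1089
ref top11 slope tilt 0.0178 n 35 end z 0.2721 disc top 0.1089
scene slope tilt 0.0144 n 111 end z 0.2627 disc top 0.0918
top slope tilt -0.0152 n 24 end z 0.2565 disc top 0.0920
wrist slope tilt 0.0224 n 1090 end z 0.2636 disc top 0.0919
wrist slope tilt 0.0217 n 1088 end z 0.2636 disc top 0.0918
23.15
```

The beam floats at +0.022 rad by two independent measures: bar slope 0.022, and the disc dropped 17.1 mm from the 0.1 stop, which gives 0.022. That calls for 15 mm more travel. Regripping.

```bash
python3 -m creep '[[-0.05,0,1,0,0,0,0.5],[-0.05,0,2.2,0,0,0,0.5],[-0.05,0,3.5,0,0,0,0.5],[-0.05,0,4.8,0,0,0,0.5],[-0.05,0,5.7,0,0,0,0.5],[-0.05,0,6.2,0,0,0,0.5],[-0.05,0,6.3,0,0,0,0.5],[-0.05,0,6.3,0,0,0,0.2],[-0.05,0,6.3,0,0,0,0.2],[-0.05,0,6.3,0,0,0,0.2],[-0.05,0,6.3,0,0,0,0.2],[-0.05,0,6.3,0,0,0,0.2]]' 20; python3 -m creep '[[-0.2,0,0,0,0,0,0.2],[-0.5,0,0,0,0,0,0.2],[-0.8,0,0,0,0,0,0.2],[-1.1,0,0.1,0,0,0,0.2],[-1.3,0,0.15,0,0,0,0.2],[-1.45,0,0.2,0,0,0,0.2],[-1.5,0,0.2,0,0,0,0.2],[-1.5,0,0.2,0,0,0,0.2],[-1.5,0,0.2,0,0,0,0.2]]' 20; python3 -m creep '[[0,0,0,0,0,0,0.32],[0,0,0,0,0,0,0.4],[0,0,0,0,0,0,0.5],[0,0,0,0,0,0,0.5],[0,0,-0.5,0,0,0,0.5],[0,0,-1.5,0,0,0,0.5],[0,0,-3,0,0,0,0.5],[0,0,-4.5,0,0,0,0.5],[0,0,-6,0,0,0,0.5],[0,0,-6.5,0,0,0,0.5],[0,0,-6.5,0,0,0,0.5],[0,0,-6.5,0,0,0,0.5]]' 20; python3 -m creep '[[0,0,0,0,0,0,0.5],[0,0,0,0,0,0,0.5],[0,0,0,0,0,0,0.5],[0,0,0,0,0,0,0.5],[0,0,0,0,0,0,0.5],[0,0,0,0,0,0,0.5],[0,0,0,0,0,0,0.5],[0,0,0,0,0,0,0.5],[0,0,0,0,0,0,0.5],[0,0,0,0,0,0,0.5],[0,0,0,0,0,0,0.5],[0,0,0,0,0,0,0.5]]'
python3 - <<'E'
from h import *
for i in range(2):
  s=read_state()
  for n in("wrist","scene","top"):
    im,d=get_image(n); print(n,tilt2(cloud(d,T(n,s)),.0,.035))
    if i: cv2.imwrite(f"pics/{n}16.png",im)
print(read_state()["t"])
E
```

```text
t: 24.15
position: [0.6625, 0.022, 0.2426]
eef_rot: [[-0.151, 0.989, 0.004], [0.989, 0.151, -0.001], [-0.002, 0.004, -1.0]]
wrist_force: [-1.2, -0.9, 0.6]
width: 0.0232
t: 24.9
position: [0.6646, 0.007, 0.2403]
eef_rot: [[-0.151, 0.989, 0.003], [0.989, 0.151, -0.001], [-0.002, 0.003, -1.0]]
wrist_force: [-4.2, -1.4, 2.0]
width: 0.0238
t: 25.9
position: [0.6645, 0.0074, 0.3046]
eef_rot: [[-0.151, 0.988, 0.003], [0.988, 0.152, -0.001], [-0.001, 0.003, -1.0]]
wrist_force: [0.1, -0.5, 0.3]
width: 0.0425
t: 26.9
position: [0.6645, 0.0074, 0.3052]
eef_rot: [[-0.151, 0.988, 0.003], [0.988, 0.151, -0.001], [-0.001, 0.003, -1.0]]
wrist_force: [0.7, 0.5, -0.2]
width: 0.0427
wrist slope tilt 0.0001 n 959 end z 0.2587 disc top 0.0875
scene slope tilt -0.0079 n 93 end z 0.2581 disc top 0.0870
top slope tilt -0.0449 n 8 end z 0.2503 disc top 0.0875
wrist slope tilt 0.0006 n 954 end z 0.2588 disc top 0.0875
scene slope tilt 0.0005 n 96 end z 0.2582 disc top 0.0870
top slope tilt -0.0455 n 7 end z 0.2560 disc top 0.0874
27.2
```

View pics/wrist16.png

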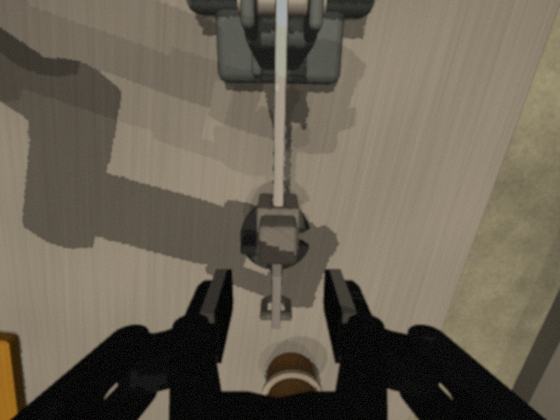

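View pics/scene16.png

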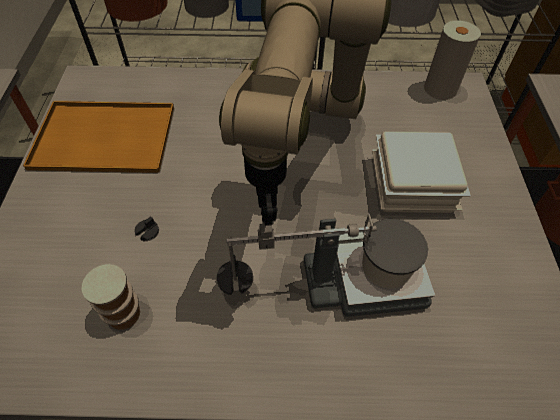

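Level: the bar slope is about 0.000 and the disc top is at 87 mm (75 + 12 expected). I'll raise the hand clear, then check stillness, the disc-to-rod offset and the other objects before handing in.

```bash
python3 -m creep '[[0,0,-1,0,0,0,0.5],[0,0,-2.5,0,0,0,0.5],[0,0,-4,0,0,0,0.5],[0,0,-5.5,0,0,0,0.5],[0,0,-6,0,0,0,0.5],[0,0,-6,0,0,0,0.5],[0,0,-6,0,0,0,0.5],[0,0,-6,0,0,0,0.5],[0,0,-6,0,0,0,0.5]]'
python3 - <<'E'
from h import *
s=read_state()
for n in("wrist","scene"):
    im,d=get_image(n); C=cloud(d,T(n,s)); print(n,tilt2(C,.0,.035))
    rel=C-np.r_[HG,0]; m=(np.hypot(rel[...,0],rel[...,1])<.06)&(abs(C[...,2]-.087)<.006); P=C[m]
    (cx,cy),r=cv2.minEnclosingCircle(P[:,:2].astype(np.float32)); e=np.array([cx,cy,0])-np.r_[HG,0]
    Rd=C[(np.hypot(rel[...,0],rel[...,1])<.02)&(C[...,2]>.14)&(C[...,2]<.22)]
    print("disc",cx,cy,r,"vs HG xh,yh",e@xh,e@yh,"rod",len(Rd),np.median(Rd,0) if len(Rd) else '')
    cr=im[220:310,190:290] if n=="scene" else im
    if n=="scene": cv2.imwrite("pics/scene17.png",cv2.resize(cr,None,fx=6,fy=6,interpolation=cv2.INTER_CUBIC))
    for th in("small_weight_grip","cups_center","boxes_center","tub_center"):
        if n=="scene": print(th,[np.round(q["position"],3).tolist() for q in recognise(th,n)[:1]])
s=read_state(); im,d=get_image("wrist"); print(tilt2(cloud(d,T("wrist",s)),.0,.035), s["t"])
E
```

```text
t: 27.95
position: [0.6642, 0.0074, 0.3642]
eef_rot: [[-0.151, 0.988, 0.001], [0.988, 0.151, -0.0], [-0.001, 0.001, -1.0]]
wrist_force: [0.3, -0.3, 0.9]
width: 0.0426
wrist slope tilt 0.0004 n 648 end z 0.2586 disc top 0.0870
disc 0.673240602016449 -0.07272086292505264 0.04515357315540314 vs HG xh,yh -0.000588992159928512 -0.0008438739654533531 rod 0 
scene slope tilt -0.0041 n 91 end z 0.2584 disc top 0.0870
disc 0.6752159595489502 -0.07145898789167404 0.045770544558763504 vs HG xh,yh 0.001549512921228223 0.00011589788188349363 rod 58 [ 0.67908059 -0.07154329  0.1801297 ]
small_weight_grip [[0.494, -0.334, 0.01]]
cups_center [[0.763, -0.342, 0.175]]
boxes_center [[0.361, 0.431, 0.13]]
tub_center [[0.66, 0.298, 0.192]]
slope tilt 0.0001 n 621 end z 0.2586 disc top 0.0869 28.25
```

View pics/scene17.png

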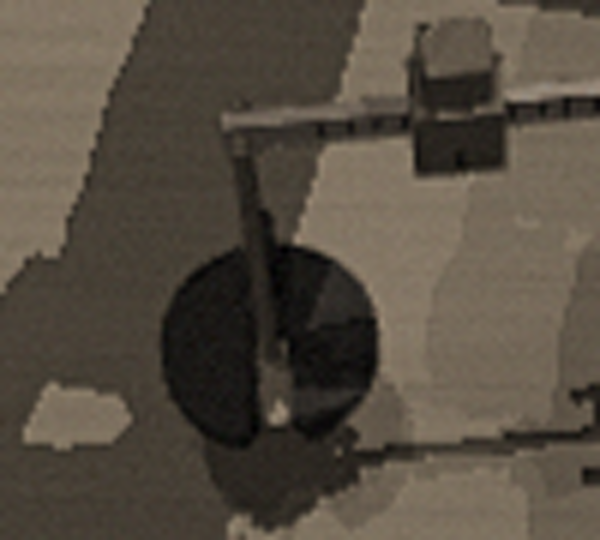

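The final close-up shows the rod at the closed end of the slot, the disc flat on the plate, and the poise free. The scale is level and still, so I'm handing in.

```bash
python3 -c "
from plant import *
print(finish_job()); print(read_state()['t'])"
```

```text
the job is handed in; nothing more can be done
None
the job is handed in; nothing more can be done
```

The larger weight is hung on the scale, the poise is set and the beam floats level. I handed the job in at about 28 s of the 67 s allowed; no verdict was reported.

- **Weight:** I gripped it by the fin with the hand leaned 26°, slid it onto the rod through its slot and lowered it slowly until the plate carried it. I then let go.
- **Poise:** I moved it out about 75 mm, measured a tilt of +0.022 rad, moved it 15 mm more and released it.

**Last checks:**
- **Beam:** tilt was within 0.001 rad of level in the wrist camera, and unchanged over successive pictures.
- **Disc:** its axis was within about 2 mm of the rod in both views. Its top was at 87 mm, as expected for a weight flat on the plate at level.
- **Other things:** the small weight, cups, boxes and tub were within about 6 mm of where they started, close to the networks' error. The hand was raised clear of the scale with no contact force.

**What failed or disagreed:**
- **Missed grasp:** the first grasp of the fin closed on nothing. The real fingertips end about 41 mm short of the reported TCP, which I confirmed in the wrist and scene cameras and corrected for.
- **Lean:** a 30° lean was not reachable low over the table because of a joint limit, so I used 26°.
- **Tilt readings:** the scene camera's were noisier (-0.008 to +0.0005 rad at the end). The top camera's bar slope had too few points, so I ignored it.

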